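# Load the dish warmer, refit its glass screen and switch it on

## Task

First draw the glass screen straight up out of the dish warmer's groove and park it upright, fully down, in the slotted stand. Then stand one of the spare culture dishes from the bench flat in every empty pocket, without taking out the dishes already there; left-over spares stay standing on the bench. Last, put the screen back fully home in its groove and push the switch lever right over to the groove side. Dishes and glass are thin: grip them lightly (40 N at most), never press, drop or lay down the glass, and leave the bottle and beaker where they are.

Things in the scene. Friction and masses are not known exactly. Their poses are not given: they have to be found in the camera images.
- spare1: spare round flat-lidded culture dish, diameter 40, height 22, clear with a white lid; origin at the centre of its underside, z up; stands on the bench. Its thin wall cracks above 50 N of grip (each finger)
- spare2: spare round flat-lidded culture dish, diameter 40, height 22, clear with a white lid; origin at the centre of its underside, z up; stands on the bench. Its thin wall cracks above 50 N of grip (each finger)
- spare3: spare round flat-lidded culture dish, diameter 40, height 22, clear with a white lid; origin at the centre of its underside, z up; stands on the bench. Its thin wall cracks above 50 N of grip (each finger)
- spare4: spare round flat-lidded culture dish, diameter 40, height 22, clear with a white lid; origin at the centre of its underside, z up; stands on the bench. Its thin wall cracks above 50 N of grip (each finger)
- spare5: spare round flat-lidded culture dish, diameter 40, height 22, clear with a white lid; origin at the centre of its underside, z up; stands on the bench. Its thin wall cracks above 50 N of grip (each finger)
- loaded1: round flat-lidded culture dish, diameter 40, height 22, clear with a white lid; origin at the centre of its underside, z up; stands in the warmer's pocket1 from the start, or is absent (None throughout: pocket1 is then empty)
- loaded2: round flat-lidded culture dish, diameter 40, height 22, clear with a white lid; origin at the centre of its underside, z up; stands in the warmer's pocket2 from the start, or is absent (None throughout: pocket2 is then empty)
- loaded3: round flat-lidded culture dish, diameter 40, height 22, clear with a white lid; origin at the centre of its underside, z up; stands in the warmer's pocket3 from the start, or is absent (None throughout: pocket3 is then empty)
- loaded4: round flat-lidded culture dish, diameter 40, height 22, clear with a white lid; origin at the centre of its underside, z up; stands in the warmer's pocket4 from the start, or is absent (None throughout: pocket4 is then empty)
- loaded5: round flat-lidded culture dish, diameter 40, height 22, clear with a white lid; origin at the centre of its underside, z up; stands in the warmer's pocket5 from the start, or is absent (None throughout: pocket5 is then empty)
- loaded6: round flat-lidded culture dish, diameter 40, height 22, clear with a white lid; origin at the centre of its underside, z up; stands in the warmer's pocket6 from the start, or is absent (None throughout: pocket6 is then empty)
- warmer: white box 310 (y) x 220 (x) x 52 high, fixed; origin on the bench. Deck at z 52 has six pockets, 75 apart, two rows of three. Behind them (at its +x) a straight groove for the screen along y: floor middle at x 92, y 45, z 52 in its frame, 140 long between stops, 7 wide, dark rails 25 high, mouth flared to 13; rear pockets 77 in front of it
- pocket1 (a point): centre of the floor of a round pocket in the warmer's deck, diameter 48, 8 deep with a 3 mm chamfer; a seated dish stands 14 proud of the deck; front row
- pocket2 (a point): centre of the floor of a round pocket in the warmer's deck, diameter 48, 8 deep with a 3 mm chamfer; a seated dish stands 14 proud of the deck; front row
- pocket3 (a point): centre of the floor of a round pocket in the warmer's deck, diameter 48, 8 deep with a 3 mm chamfer; a seated dish stands 14 proud of the deck; front row
- pocket4 (a point): centre of the floor of a round pocket in the warmer's deck, diameter 48, 8 deep with a 3 mm chamfer; a seated dish stands 14 proud of the deck; rear row
- pocket5 (a point): centre of the floor of a round pocket in the warmer's deck, diameter 48, 8 deep with a 3 mm chamfer; a seated dish stands 14 proud of the deck; rear row
- pocket6 (a point): centre of the floor of a round pocket in the warmer's deck, diameter 48, 8 deep with a 3 mm chamfer; a seated dish stands 14 proud of the deck; rear row
- switch (a joint): the warmer's black switch lever, on the deck at the end nearest the robot's right, beside the pockets: 0 is off, leaning to the warmer's front (-x); it swings towards the groove side (+x of the warmer) and is fully on at 1.0 rad; stays where it is left
- switch_tip (a point): free end of that lever; the lever is about 60 long from its pivot
- screen: greenish glass plate, 130 wide (y) x 80 tall (z) x 4 thick (x), 0.1 kg; origin mid lower edge, z up. Stands upright in the warmer's groove at the start, leaning up to 0.1 rad. Cracks above 50 N of grip (each finger) or 40 N of contact with warmer or stand
- stand: grey slotted stand fixed to the bench for parking the screen: base 80 (x) x 170 (y) x 10; two upright channels at y = +-65, 52 high in all above the base, 8 wide, flared to about 16 at the mouth, take the screen's side edges (142 between their ends, 104 open between them); origin on the bench under the middle of the slot, which runs along y and has its floor 10 up
- reagent: bystander: white capped bottle, diameter 60, 130 high; origin under its centre
- beaker: bystander: glass beaker, diameter 70, 90 high; origin under its centre
Mind the look-alikes: they are no part of the job. Leave any purple or red look-alike of the spare2 alone. Leave any pink look-alike of the loaded2 alone.

How it is judged:
By the outcome, as a careful person would: the job done as asked, in the order asked, and still so for the second after the job is handed in, with the robot touching nothing.
Of loaded1, loaded2, loaded3, loaded4, loaded5, loaded6 only 1 to 3 are there at a start; the rules pass over those that are not, and their reading is None.
At some moment in a run one of spare1, spare2, spare3, spare4, spare5 may be knocked a few centimetres aside while the robot is not near it.
It also fails if it takes over 210 s, if anything falls off the work surface, if the arm or the gripper's body presses on something with over 40 N, if the wrist force passes 120 N, or if a joint passes its speed limit or range.

## Robot

A 6-joint arm with a two-finger parallel gripper is mounted at the origin on the work surface. World frame = base frame: x ahead of the robot, y to its left, z up, the work surface at z = 0. Lengths are in m, angles in rad, forces in N, time in s.
With the tool pointing down it reaches from about 0.325 to 0.85 m from the base axis. Payload 4.4 kg.
Tool frame: the origin (TCP) lies at the very end of the fingers, on their centre line; the grasp point (between the pads) lies 19 mm behind it; z points along the fingers, y is the line along which they close (so a half turn about z gives the same grasp; the last joint's range is limited). The gripper opens to 94 mm and grips with 3 to 60 N. Pads are 16 mm wide; open, the fingers measure 119 mm over their backs; the gripper's body (75 mm by 177 mm) begins 78 mm behind the grasp point.
Start: joints at [0.964, 0.207, 1.542, -0, 1.393, -0.15], TCP at [0.254, 0.516, 0.205] pointing down, gripper open.
Joint ranges: [-2.73, 2.73], [-0.86, 2.22], [0.23, 2.46], [-1.11, 4.25], [0.08, 2.63], [-2.82, 2.82]. Speed limits (rad/s): [2.79, 2.79, 3.14, 3.14, 3.14, 3.14].

## Interface

Orientations are given as a unit quaternion [w, x, y, z].
In Python, from cell import env gives the robot as it stands. The module is installed in compiled form; this text tells all that it offers.
- The arm moves only by the tool drive_tool, never from a script. Its argument "increments" is a list of rows, each a list of 7 numbers: the shift along the tool's x, y, z in mm, then the turn, a rotation vector about the tool's x, y, z in rad, then the finger opening in mm, from 0 to 94. In form: [[tx, ty, tz, wx, wy, wz, fingers], ...]. A call has 1 to 5 rows; each row shifts and turns the commanded pose from where the row before left it, along the tool's axes as they then stand; what a row does not reach is not made up. A row lasts 1/8 s, in which the tool goes at most 62.5 mm and 10.7 degrees, less where a joint would pass 70% of its speed; a pose out of reach is approached as far as the arm can. A call is refused whole if a number of a shift passes 62.5 or a number of a turn 0.188, either way. A call with a gripper value outside its range is refused whole. The fingers move at their own pace and stop on an object; "squeeze" is the grip in N (left out, the last holds). Time passes only in rows, so rows that do not move let the fingers close. It gives the time, the measured TCP pose, the force, the opening and the grip force at its end, in the units of the state.
- env.read_state(): the state, without advancing time (a new reading comes with each control period).
- env.read_camera(name): name is "scene" or "top" or "wrist"; returns the picture (400x640x3 uint8, red, green, blue); there is no depth.
- env.camera_params(name): a dict with "K" (3x3 intrinsics, pixels), "distortion" ([k1, k2, p1, p2, k3] as OpenCV has them; the pictures are not rectified), "xyz" and "orientation" of the camera in the world; the wrist camera has in their place "hand_eye" (4x4, takes a point from camera to tool coordinates, whose origin is the TCP and whose axes are the flange's). Camera axes: x right, y up, looking along -z (the intrinsics and any distortion apply to the point x, -y, -z); pixel columns grow to the right and rows downward; lengths in m; the calibration is good to about 2 mm. A picture is of the moment at which its call begins: read the wrist's pose just before it. camera_params takes no time and is no camera call.
- env.finish_job(): hands the job in; it is judged then, once.
The state is a dict: "t": time; "q": joint angles; "joint_velocities": joint speeds; "joint_efforts": joint torques, N m; "tool_pos": TCP position; "tcp_rot": TCP orientation; "force": force on the tool from outside, world axes, zero at the start; "ft_torque": the same for the moment, N m; "gripper_width": finger opening in m; "grip_force": force on a finger pad.
Only numpy, scipy, OpenCV 4.12 (cv2) and the standard library are available. Lean on these libraries where they do the work, as an engineer would, in place of code of your own. Each camera call takes 0.05 s, during which the arm holds its last target. There are 200 camera calls.

## Working session

There is one attempt and no reset: what is moved stays moved. The work goes in short steps, Python scripts to look and compute and a tool call to move; the robot and the scene stay as the last step left them, time stands still between calls to the robot, and variables do not carry over. Pictures are saved under pics/ and viewed, at most 15 in all, crops included, and the job is handed in when it is done.

Besides the shell and the picture viewer there is one more tool, called after ">>>" as a command line: name --pt "numbers of a row" for each row, then --argument value for the rest. drive_tool: Moves the arm, as the interface text tells. Its arguments: {"type":"object","properties":{"increments":{"type":"array"},"squeeze":{"type":"number"}},"required":["increments"]}

```bash
mkdir -p pics; cat > h.py <<'E'
import numpy as np, cv2
from scipy.spatial.transform import Rotation as R
from cell import env
def cam(name, st=None):
    p=env.camera_params(name); K=np.array(p["K"]); d=np.array(p["distortion"],float)
    if name=="wrist":
        q=st["tcp_rot"]; T=np.eye(4); T[:3,:3]=R.from_quat([q[1],q[2],q[3],q[0]]).as_matrix(); T[:3,3]=st["tool_pos"]
        M=T@np.array(p["hand_eye"])
    else:
        q=p["orientation"]; M=np.eye(4); M[:3,:3]=R.from_quat([q[1],q[2],q[3],q[0]]).as_matrix(); M[:3,3]=p["xyz"]
    return K,d,M
def ray(c,px):
    K,d,M=c; u=cv2.undistortPoints(np.array([[px]],float),K,d)[0,0]
    v=M[:3,:3]@np.array([u[0],-u[1],-1]); return M[:3,3],v/np.linalg.norm(v)
def atz(c,px,z):
    o,v=ray(c,px); return o+v*(z-o[2])/v[2]
def proj(c,P):
    K,d,M=c; p=(np.atleast_2d(P)-M[:3,3])@M[:3,:3]; p=p*[1,-1,-1]
    return cv2.projectPoints(p,np.zeros(3),np.zeros(3),K,d)[0][:,0]
def tri(cs,pxs):
    A=np.zeros((3,3));b=np.zeros(3)
    for c,px in zip(cs,pxs):
        o,v=ray(c,px); P=np.eye(3)-np.outer(v,v); A+=P;b+=P@o
    X=np.linalg.solve(A,b); return X,[np.linalg.norm(np.cross(X-ray(c,p)[0],ray(c,p)[1])) for c,p in zip(cs,pxs)]
def save(n,im,crop=None,s=1):
    if crop: x0,y0,x1,y1=crop; im=im[y0:y1,x0:x1]
    cv2.imwrite("pics/"+n,cv2.resize(im[:,:,::-1],None,fx=s,fy=s,interpolation=cv2.INTER_CUBIC))
E
python3 - <<'E'
from h import *
for n in("scene","top"):
    im=env.read_camera(n); np.save("pics/"+n+".npy",im); save(n+"0.png",im,None,1.25)
    print(n,env.camera_params(n))
print(env.camera_params("wrist")); print(env.read_state())
E
```

```text
scene {'K': array([[500.15995549,   0.        , 329.44746293],
       [  0.        , 500.15995549, 202.08389203],
       [  0.        ,   0.        ,   1.        ]]), 'distortion': array([-0.14914045,  0.        ,  0.        ,  0.        ,  0.        ]), 'xyz': array([ 1.22528852, -0.62771101,  0.97650772]), 'orientation': array([0.85204876, 0.37144727, 0.14121232, 0.34073292])}
top {'K': array([[449.25374631,   0.        , 319.27219318],
       [  0.        , 449.25374631, 207.73195161],
       [  0.        ,   0.        ,   1.        ]]), 'distortion': array([0.03584791, 0.        , 0.        , 0.        , 0.        ]), 'xyz': array([0.43001906, 0.06790599, 1.39719023]), 'orientation': array([ 0.7099486 ,  0.0391484 , -0.03871802, -0.70209779])}
{'K': array([[303.99013398,   0.        , 319.8986814 ],
       [  0.        , 303.99013398, 200.37815225],
       [  0.        ,   0.        ,   1.        ]]), 'distortion': array([-0.00939883,  0.        ,  0.        ,  0.        ,  0.        ]), 'hand_eye': array([[-2.29327330e-04,  9.67294179e-01,  2.53657090e-01,
         7.19920763e-0
[... 284 characters left out ...]
 9.63476307e-01,  2.07346771e-01,  1.54276598e+00, -1.26377290e-05,
        1.39348828e+00, -1.50516724e-01]), 'joint_velocities': array([-9.13491108e-04, -2.93967098e-03, -1.67623992e-03,  1.78247839e-04,
       -7.94450892e-04,  6.63923411e-05]), 'joint_efforts': array([ 2.93455860e-04, -3.71860814e+01, -2.82294703e+01,  7.00370385e-02,
        3.11095209e-02, -8.33782246e-05]), 'tool_pos': array([0.25323641, 0.51544526, 0.2044215 ]), 'tcp_rot': array([-3.65687710e-04,  2.26419765e-01,  9.74029302e-01, -9.35257292e-04]), 'force': array([ 0.68352245,  0.25497594, -0.4091387 ]), 'ft_torque': array([0.01879614, 0.05187243, 0.01308329]), 'grip_force': 0.0, 'gripper_width': 0.09402844658523553}
```

View pics/scene0.png

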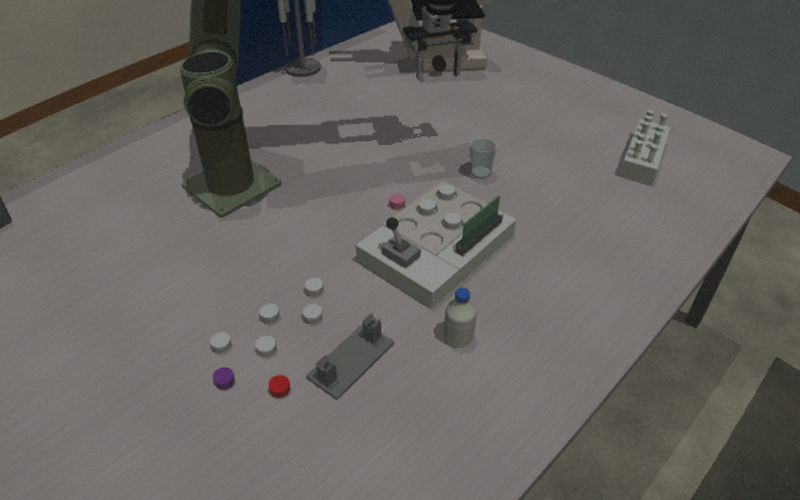

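View pics/top0.png

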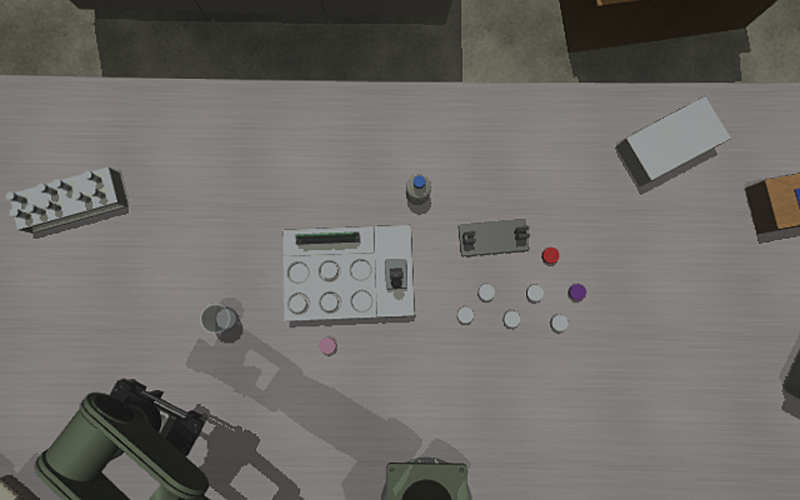

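The scene shows the warmer with the green screen, stand, five white spares, red, purple and pink dishes, bottle and beaker. I'll take enlarged crops to get pixels.

```bash
python3 - <<'E'
from h import *
for n,c in(("top",(215,170,480,290)),("scene",(160,130,425,325))):
    im=np.load("pics/"+n+".npy"); b=np.clip(im.astype(float)*1.5,0,255).astype(np.uint8); save(n+"_c.png",b,c,3)
E
```

```text
(no output)
```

View pics/top_c.png

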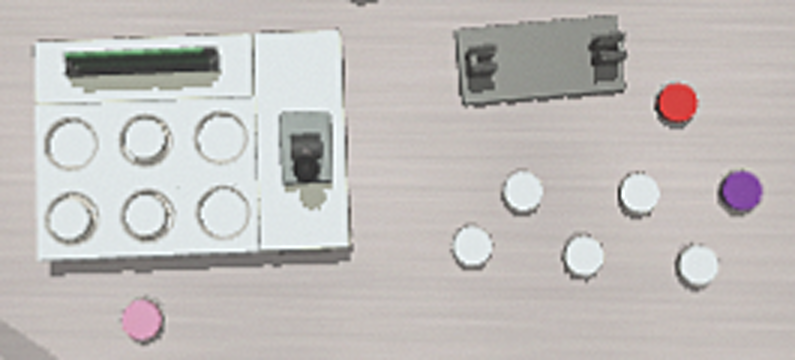

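View pics/scene_c.png

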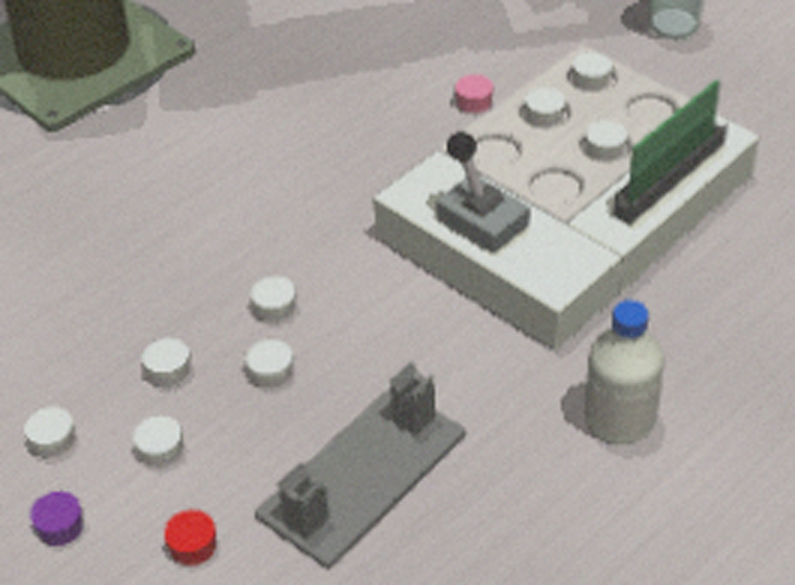

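```bash
python3 - <<'E'
from h import *
ct,cs=cam("top"),cam("scene")
T=lambda p:(p[0]/3+215-.33,p[1]/3+170-.33); S=lambda p:(p[0]/3+160-.33,p[1]/3+130-.33)
pts={'W rl':((35,42),(757,140)),'W rr':((340,29),(557,314)),'W fr':((350,248),(375,203)),
'St rl':((458,30),(465,433)),'St rr':((617,15),(330,562)),'St fr':((625,88),(258,516)),
's1':((472,245),(273,292)),'s2':((522,190),(270,355)),'s3':((583,256),(166,355)),'s4':((640,193),(158,433)),'s5':((698,266),(50,425)),
'L1':((70,218),(593,69)),'L2':((147,214),(547,103)),'L5':((145,140),(607,136)),'knob':((307,160),(461,146)),
'g l':((67,51),(718,85)),'g r':((217,48),(633,152))}
for k,(a,b) in pts.items():
    X,e=tri([ct,cs],[T(a),S(b)]); print(k,X.round(4),np.round(e,4))
print('fl',atz(ct,T((38,258)),.052), 'pockets',[atz(ct,T(p),.052).round(4) for p in((223,212),(72,143),(221,138))])
E
```

```text
W rl [0.6496 0.3527 0.0427] [0.0011 0.0011]
W rr [0.6661 0.0433 0.0466] [0.0009 0.0009]
W fr [0.4468 0.0331 0.0408] [0.0017 0.0017]
St rl [ 0.6749 -0.0798  0.0042] [0.0007 0.0007]
St rr [ 0.6917 -0.2443  0.0098] [0.0011 0.0011]
St fr [ 0.6159 -0.2529  0.0039] [0.0012 0.0012]
s1 [ 0.4503 -0.0928  0.0193] [0.0001 0.0001]
s2 [ 0.5067 -0.1438  0.0208] [0.0001 0.0001]
s3 [ 0.4408 -0.2052  0.0184] [0.0002 0.0002]
s4 [ 0.5055 -0.2632  0.0206] [0.0005 0.0005]
s5 [ 0.4326 -0.3207  0.0181] [0.0009 0.0009]
L1 [0.4725 0.3103 0.0568] [0.0005 0.0005]
L2 [0.4777 0.2345 0.0595] [0.0013 0.0013]
L5 [0.5513 0.2384 0.0583] [0.0013 0.0013]
knob [0.525  0.0736 0.1315] [0.0024 0.0024]
g l [0.6278 0.3045 0.1254] [0.0012 0.0012]
g r [0.6348 0.1647 0.1333] [0.0039 0.0039]
fl [0.43246084 0.34115993 0.052     ] pockets [array([0.4798, 0.1589, 0.052 ]), array([0.5471, 0.3112, 0.052 ]), array([0.5538, 0.1623, 0.052 ])]
```

```bash
cat >> h.py <<'E'
def pose():
    st=env.read_state(); q=st["tcp_rot"]; return st,np.array(st["tool_pos"]),R.from_quat([q[1],q[2],q[3],q[0]])
def down(yaw): # yaw: angle of tool y from world +x
    return R.from_matrix(np.array([[-np.sin(yaw),np.cos(yaw),0],[np.cos(yaw),np.sin(yaw),0],[0,0,-1]]).T) if 0 else R.from_matrix(np.column_stack([[-np.sin(yaw),np.cos(yaw),0],[np.cos(yaw),np.sin(yaw),0],[0,0,-1]]))
def plan(wps,step=50,p=None,r=None):
    st,p0,r0=pose(); p=p0 if p is None else p; r=r0 if r is None else r
    for pos,yaw in wps:
        pos=np.array(pos,float); rt=down(yaw); rv=(r.inv()*rt).as_rotvec()
        n=int(np.ceil(max(np.abs(pos-p).max()*0+np.linalg.norm(pos-p)*1000/step,np.linalg.norm(rv)/.17,1)))
        d=(pos-p)/n; print("->",pos.round(4),n,"rows")
        for i in range(n):
            ri=r*R.from_rotvec(rv*i/n); a=ri.inv().apply(d)*1000; w=rv/n
            print([round(float(x),1) for x in a],[round(float(x),3) for x in w])
        p,r=pos,rt
E
python3 - <<'E'
from h import *
plan([((.55,.20,.30),.05)])
E
```

```text
-> [0.55 0.2  0.3 ] 9 rows
[-45.0, -16.9, -10.6] [-0.0, 0.0, 0.118]
[-46.7, -11.5, -10.6] [-0.0, 0.0, 0.118]
[-47.8, -5.9, -10.6] [-0.0, 0.0, 0.118]
[-48.1, -0.2, -10.6] [-0.0, 0.0, 0.118]
[-47.8, 5.5, -10.6] [-0.0, 0.0, 0.118]
[-46.8, 11.1, -10.6] [-0.0, 0.0, 0.118]
[-45.2, 16.5, -10.6] [-0.0, 0.0, 0.118]
[-42.9, 21.7, -10.6] [-0.0, 0.0, 0.118]
[-40.1, 26.6, -10.6] [-0.0, 0.0, 0.118]
```

>>> drive_tool --pt "-45 -17 -11 0 0 0.118 94" --pt "-47 -11 -11 0 0 0.118 94" --pt "-48 -6 -11 0 0 0.118 94" --pt "-48 0 -11 0 0 0.118 94" --pt "-48 6 -11 0 0 0.118 94" --squeeze 20

```text
t: 0.72
tool_pos: [0.4203, 0.3398, 0.2603]
tcp_rot: [-0.0, 0.501, 0.865, -0.0]
force: [0.7, -0.7, 0.2]
gripper_width: 0.0937
grip_force: 0.0
```

>>> drive_tool --pt "-47 11 -11 0 0 0.118 94" --pt "-45 16 -10 0 0 0.118 60" --pt "-43 22 -10 0 0 0.118 40" --pt "-40 27 -10 0 0 0.118 40" --pt "0 0 0 0 0 0 40"

```text
t: 1.35
tool_pos: [0.5539, 0.1986, 0.3014]
tcp_rot: [0.0, 0.69, 0.724, 0.0]
force: [-1.1, -0.3, 1.2]
gripper_width: 0.0572
grip_force: 0.0
```

```bash
python3 - <<'E'
from h import *
st,p,r=pose(); print(p,r.as_matrix().round(3),st["t"],np.abs(st["joint_velocities"]).max())
im=env.read_camera("wrist"); np.savez("pics/w1.npz",im=im,p=st["tool_pos"],q=st["tcp_rot"])
save("w1.png",np.clip(im*1.4,0,255).astype(np.uint8),None,1.25)
E
```

```text
[0.5539411  0.19859569 0.30142125] [[-0.047  0.999  0.001]
 [ 0.999  0.047 -0.   ]
 [-0.001  0.001 -1.   ]] 1.35 0.05366374043607328
```

View pics/w1.png

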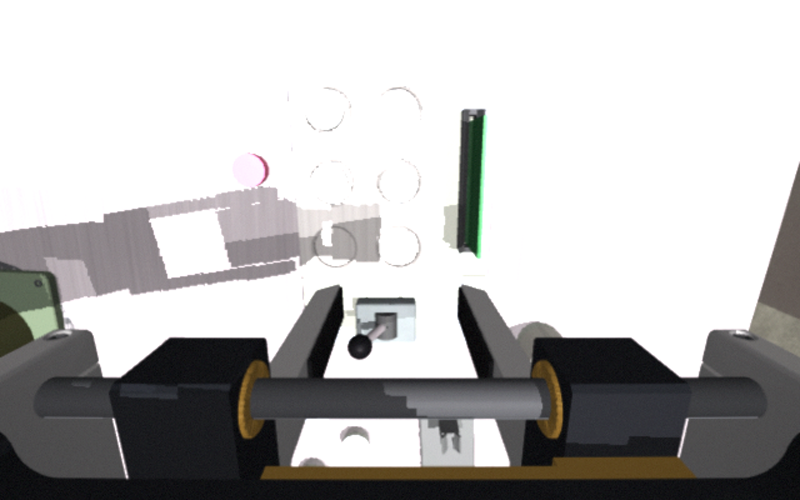

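```bash
python3 - <<'E'
from h import *
im=np.load("pics/w1.npz")["im"]
g=(255*(im/255.)**1.8).astype(np.uint8)
a=cv2.resize(g[60:290,225:345],None,fx=2.5,fy=2.5,interpolation=cv2.INTER_CUBIC)
b=cv2.resize(g[78:218,355:400],None,fx=4,fy=4,interpolation=cv2.INTER_CUBIC)
h=max(len(a),len(b)); o=np.zeros((h,a.shape[1]+b.shape[1]+5,3),np.uint8); o[:len(a),:a.shape[1]]=a; o[:len(b),a.shape[1]+5:]=b
save("w1c.png",o)
E
```

```text
(no output)
```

View pics/w1c.png

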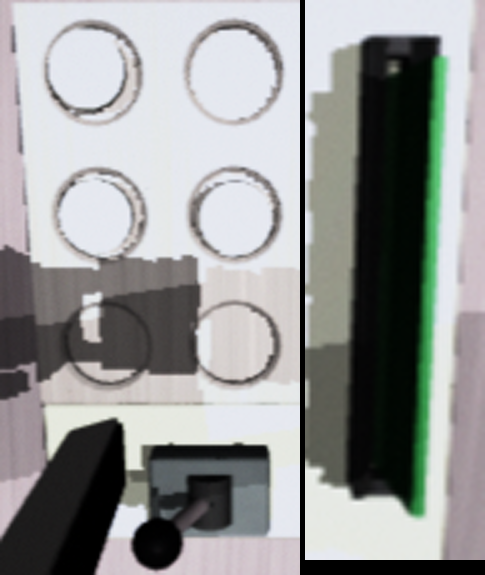

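```bash
python3 - <<'E'
from h import *
from scipy.optimize import least_squares
d=np.load("pics/w1.npz"); st={"tool_pos":d["p"],"tcp_rot":d["q"]}; cw=cam("wrist",st); ct=cam("top")
A=np.array([(93,72),(234,72),(100,213),(235,212),(107,343),(237,342)])/2.5+[225,60]-.3
T=np.array([(70,217),(72,143),(147,214),(145,140),(223,212),(221,138)])/3+[215,170]-.33
L=np.array([(-60,120),(15,120),(-60,45),(15,45),(-60,-30),(15,-30)])/1000
for nm,c,px in(("wrist",cw,A),("top",ct,T)):
    P=np.array([atz(c,p,.052)[:2] for p in px])
    f=lambda v:((R.from_euler('z',v[2]).as_matrix()[:2,:2]@L.T).T+v[:2]-P).ravel()
    s=least_squares(f,[.55,.19,.05]); print(nm,s.x.round(4),(s.fun*1000).round(1))
for px in((401-305,40),): pass
B=lambda x,y:((x-305)/4+355-.4,y/4+78-.4)
print("glass top +y",atz(cw,B(441,58),.132),"-y",atz(cw,B(417,513),.132))
print("top cam glass",[atz(ct,(x/3+215-.33,y/3+170-.33),.132) for x,y in((67,50),(217,47))])
print("rail left edge z.077",atz(cw,B(362,45),.077),atz(cw,B(351,490),.077)," right edge top",atz(cw,B(440,45),.077))
v=s.x
print("groove c",(R.from_euler('z',v[2]).as_matrix()[:2,:2]@[.092,.045])+v[:2])
E
```

```text
wrist [0.5396 0.1935 0.0546] [-0.   0.6 -0.1  1.2  0.2 -0.3  0.1 -0.2  0.2 -0.7 -0.4 -0.7]
top [0.538  0.192  0.0413] [-0.2 -1.5  0.9  1.3 -0.8 -0.   0.2 -0.8 -0.5  0.6  0.4  0.3]
glass top +y [0.6252176  0.30524055 0.132     ] -y [0.63139106 0.17712257 0.132     ]
top cam glass [array([0.62860121, 0.30415662, 0.132     ]), array([0.63312417, 0.16207737, 0.132     ])]
rail left edge z.077 [0.61164223 0.31313036 0.077     ] [0.62047633 0.16924772 0.077     ]  right edge top [0.63607143 0.31431199 0.077     ]
groove c [0.62806255 0.24071781]
```

Wrist and top views agree: the empty pockets are rear +y, rear −y and front −y. The glass top edge is centred at about (0.629, 0.242), nearly upright.

```bash
python3 - <<'E'
from h import *
plan([((.629,.242,.16),.052),((.629,.242,.09),.052)])
E
```

```text
-> [0.629 0.242 0.16 ] 4 rows
[9.5, 19.7, 35.2] [-0.0, -0.0, -0.001]
[9.5, 19.7, 35.2] [-0.0, -0.0, -0.001]
[9.5, 19.7, 35.2] [-0.0, -0.0, -0.001]
[9.5, 19.7, 35.2] [-0.0, -0.0, -0.001]
-> [0.629 0.242 0.09 ] 2 rows
[0.0, 0.0, 35.0] [0.0, 0.0, 0.0]
[0.0, 0.0, 35.0] [0.0, 0.0, 0.0]
```

>>> drive_tool --pt "10 20 35 0 0 0 40" --pt "9 20 35 0 0 0 40" --pt "10 19 35 0 0 0 40" --pt "9 20 35 0 0 0 40" --pt "0 0 0 0 0 0 40"

```text
t: 2.02
tool_pos: [0.6251, 0.2441, 0.1561]
tcp_rot: [-0.003, 0.687, 0.726, -0.004]
force: [-0.4, -0.3, -0.5]
gripper_width: 0.04
grip_force: 0.0
```

```bash
python3 - <<'E'
from h import *
st,p,r=pose(); print(p,r.as_euler('xyz'),st["gripper_width"],st["force"])
im=env.read_camera("wrist"); np.savez("pics/w2.npz",im=im,p=st["tool_pos"],q=st["tcp_rot"])
g=(255*(im/255.)**1.6).astype(np.uint8); save("w2.png",g,(220,80,420,350),2.2)
plan([((.629,.242,.09),.052)],20)
E
```

```text
[0.62509185 0.24414248 0.15609184] [-3.13157129e+00  1.53515057e-03  1.62549739e+00] 0.040016549904370625 [-0.38770325 -0.33162039 -0.45658772]
-> [0.629 0.242 0.09 ] 4 rows
[-0.5, 0.7, 17.3] [-0.001, 0.0, 0.001]
[-0.5, 0.7, 17.3] [-0.001, 0.0, 0.001]
[-0.6, 0.7, 17.3] [-0.001, 0.0, 0.001]
[-0.6, 0.7, 17.3] [-0.001, 0.0, 0.001]
```

View pics/w2.png

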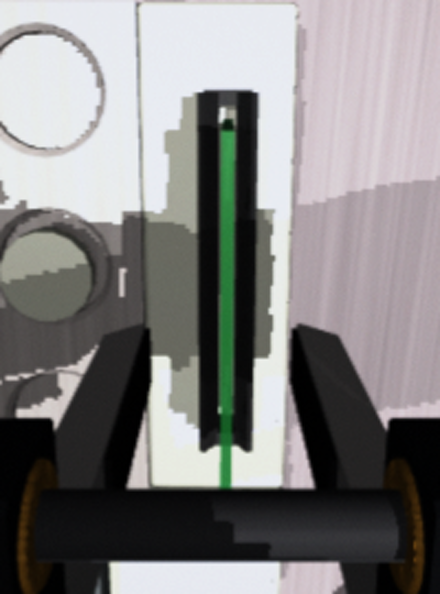

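```bash
python3 - <<'E'
from h import *
d=np.load("pics/w2.npz"); st={"tool_pos":d["p"],"tcp_rot":d["q"]}; cw=cam("wrist",st)
for x,y in((228,130),(226,300),(225,480)): print(atz(cw,(x/2.2+219.8,y/2.2+79.8),.132))
print("rail mid",atz(cw,(228/2.2+219.8,92/2.2+79.8),.077))
print("tip centre?",atz(cw,(222/2.2+219.8,330/2.2+79.8),.156))
st,p,r=pose();print(p)
plan([((.628,.242,.09),.052)],20)
E
```

```text
[0.62537017 0.30589569 0.132     ]
[0.62778413 0.25280188 0.132     ]
[0.63111577 0.18803655 0.132     ]
rail mid [0.62481692 0.3165844  0.077     ]
tip centre? [0.62676284 0.25150178 0.156     ]
[0.62634096 0.24409605 0.15904153]
-> [0.628 0.242 0.09 ] 4 rows
[-0.5, 0.5, 17.3] [-0.001, 0.0, 0.001]
[-0.5, 0.5, 17.3] [-0.001, 0.0, 0.001]
[-0.5, 0.4, 17.3] [-0.001, 0.0, 0.001]
[-0.5, 0.4, 17.3] [-0.001, 0.0, 0.001]
```

>>> drive_tool --pt "-1 1 18 0 0 0 40" --pt "-1 1 18 0 0 0 40" --pt "0 0 18 0 0 0 40" --pt "0 0 15 0 0 0 40" --pt "0 0 0 0 0 0 40"

```text
t: 2.7
tool_pos: [0.6293, 0.2409, 0.0901]
tcp_rot: [-0.001, 0.689, 0.725, -0.002]
force: [-0.2, -0.5, 0.4]
gripper_width: 0.0401
grip_force: 0.0
```

>>> drive_tool --pt "0 0 0 0 0 0 40" --pt "0 0 0 0 0 0 14"

```text
t: 2.95
tool_pos: [0.6317, 0.2415, 0.0935]
tcp_rot: [0.001, 0.688, 0.725, 0.001]
force: [-0.1, -0.3, 0.6]
gripper_width: 0.0333
grip_force: 0.0
```

>>> drive_tool --pt "0 -3 3 0 0 0 14" --pt "0 0 0 0 0 0 14" --pt "0 0 0 0 0 0 14" --pt "0 0 0 0 0 0 14"

```text
t: 3.45
tool_pos: [0.628, 0.2412, 0.0895]
tcp_rot: [0.0, 0.688, 0.725, 0.0]
force: [-0.0, 0.5, 0.2]
gripper_width: 0.0142
grip_force: 0.0
```

>>> drive_tool --pt "0 0 0 0 0 0 6" --pt "0 0 0 0 0 0 2" --pt "0 0 0 0 0 0 0" --pt "0 0 0 0 0 0 0" --pt "0 0 0 0 0 0 0" --squeeze 18

```text
t: 4.08
tool_pos: [0.628, 0.2412, 0.0894]
tcp_rot: [0.0, 0.688, 0.725, 0.0]
force: [-0.4, -0.0, -0.7]
gripper_width: 0.0039
grip_force: 18.0
```

>>> drive_tool --pt "0 0 -8 0 0 0 0" --pt "0 0 -12 0 0 0 0" --pt "0 0 -15 0 0 0 0" --pt "0 0 -20 0 0 0 0" --pt "0 0 -30 0 0 0 0"

```text
t: 4.7
tool_pos: [0.6275, 0.2411, 0.1755]
tcp_rot: [-0.0, 0.688, 0.725, -0.0]
force: [0.3, 0.0, -0.6]
gripper_width: 0.0041
grip_force: 18.0
```

>>> drive_tool --pt "0 0 -40 0 0 0 0" --pt "0 0 -35 0 0 0 0" --pt "0 0 0 0 0 0 0"

```text
t: 5.08
tool_pos: [0.6306, 0.2419, 0.2555]
tcp_rot: [0.003, 0.688, 0.725, 0.004]
force: [-0.1, -0.5, -0.9]
gripper_width: 0.0041
grip_force: 18.0
```

```bash
python3 - <<'E'
from h import *
st,p,r=pose(); print(p,st["gripper_width"],st["grip_force"],st["force"])
plan([((.58,-.2,.25),.10)],45)
E
```

```text
[0.63055826 0.24191032 0.255462  ] 0.004081505623368959 17.999852299690247 [-0.06016807 -0.51404225 -0.91118758]
-> [ 0.58 -0.2   0.25] 10 rows
[-43.9, -7.4, 0.4] [0.001, -0.0, -0.005]
[-43.8, -7.6, 0.4] [0.001, -0.0, -0.005]
[-43.8, -7.8, 0.4] [0.001, -0.0, -0.005]
[-43.8, -8.0, 0.4] [0.001, -0.0, -0.005]
[-43.7, -8.2, 0.4] [0.001, -0.0, -0.005]
[-43.7, -8.4, 0.5] [0.001, -0.0, -0.005]
[-43.6, -8.6, 0.5] [0.001, -0.0, -0.005]
[-43.6, -8.8, 0.5] [0.001, -0.0, -0.005]
[-43.6, -9.0, 0.5] [0.001, -0.0, -0.005]
[-43.5, -9.2, 0.5] [0.001, -0.0, -0.005]
```

>>> drive_tool --pt "-30 -5 0 0 0 -0.005 0" --pt "-44 -8 0 0 0 -0.005 0" --pt "-44 -8 0 0 0 -0.005 0" --pt "-44 -8 0 0 0 -0.005 0" --pt "-44 -8 0 0 0 -0.005 0"

```text
t: 5.7
tool_pos: [0.6025, 0.032, 0.2475]
tcp_rot: [-0.001, 0.679, 0.734, -0.001]
force: [-0.6, -0.2, -0.4]
gripper_width: 0.0037
grip_force: 18.0
```

>>> drive_tool --pt "-44 -8 1 0 0 -0.005 0" --pt "-44 -9 1 0 0 -0.005 0" --pt "-44 -9 1 0 0 -0.005 0" --pt "-44 -9 1 0 0 -0.005 0" --pt "-30 -9 1 0 0 -0.005 0"

```text
t: 6.32
tool_pos: [0.5764, -0.1774, 0.2424]
tcp_rot: [-0.001, 0.671, 0.742, -0.001]
force: [0.4, 0.3, -1.1]
gripper_width: 0.0039
grip_force: 18.0
```

>>> drive_tool --pt "-20 -4 0 0 0 0 0" --pt "-5 0 0 0 0 0 0" --pt "0 0 0 0 0 0 0" --pt "0 0 0 0 0 0 0" --pt "0 0 0 0 0 0 0"

```text
t: 6.95
tool_pos: [0.5767, -0.2, 0.2446]
tcp_rot: [0.0, 0.67, 0.743, 0.0]
force: [0.4, -0.2, -0.5]
gripper_width: 0.0042
grip_force: 18.0
```

```bash
python3 - <<'E'
from h import *
st,p,r=pose(); print(p,r.as_euler('xyz'),st["gripper_width"],np.abs(st["joint_velocities"]).max())
im=env.read_camera("wrist"); np.savez("pics/w3.npz",im=im,p=st["tool_pos"],q=st["tcp_rot"])
g=(255*(im/255.)**1.4).astype(np.uint8); save("w3.png",g,(200,0,520,260),2.4)
E
```

```text
[ 0.57668049 -0.20003884  0.24457562] [ 3.14135770e+00 -4.89635995e-05  1.67426738e+00] 0.0042432702413906205 0.00402018016002704
```

View pics/w3.png

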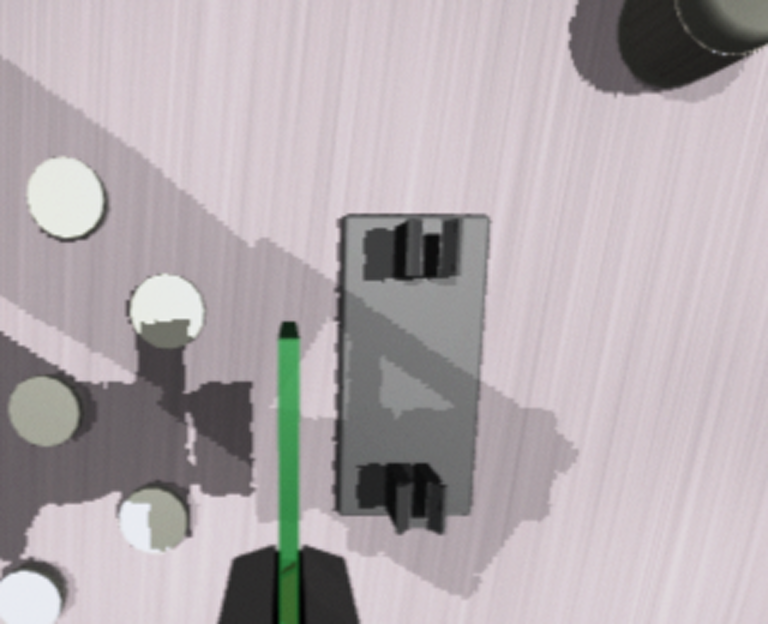

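```bash
python3 - <<'E'
from h import *
from scipy.optimize import least_squares
d=np.load("pics/w3.npz"); st={"tool_pos":d["p"],"tcp_rot":d["q"]}; cw=cam("wrist",st)
N=lambda x,y:(x/2.4+199.8,y/2.4-.2)
P=np.array([atz(cw,N(*p),.010)[:2] for p in((345,215),(489,215),(471,514),(342,514))])
L=np.array([(-40,85),(40,85),(40,-85),(-40,-85)])/1e3
f=lambda v:((R.from_euler('z',v[2]).as_matrix()[:2,:2]@L.T).T+v[:2]-P).ravel()
s=least_squares(f,[.645,-.166,.1]); print(s.x.round(4),(s.fun*1000).round(1))
ct=cam("top"); Q=np.array([atz(ct,(x/3+214.67,y/3+169.67),.01)[:2] for x,y in((458,30),(617,15),(625,88),(464,104))])
f2=lambda v:((R.from_euler('z',v[2]).as_matrix()[:2,:2]@L[[0,3,2,1]][[3,2,1,0]].T).T+v[:2]-Q).ravel()
L2=np.array([(40,85),(40,-85),(-40,-85),(-40,85)])/1e3
f2=lambda v:((R.from_euler('z',v[2]).as_matrix()[:2,:2]@L2.T).T+v[:2]-Q).ravel()
s2=least_squares(f2,[.645,-.166,.1]); print("top",s2.x.round(4),(s2.fun*1000).round(1))
v=s.x
# predicted channel slot centres projected at top z .062 and floor, in crop px
for y in(.077,.065,.052,-.052,-.065,-.077):
    w=R.from_euler('z',v[2]).as_matrix()[:2,:2]@[0,y]+v[:2]
    for z in(.062,.010): print(y,z,((proj(cw,[*w,z])[0]-[199.8,-.2])*2.4).round())
# glass
zt=d["p"][2]+.132-.0894
print("glass",[atz(cw,N(x,y),zt).round(4) for x,y in((289,338),(289,540))],zt)
E
```

```text
[ 0.6445 -0.1645  0.1092] [-1.4  0.9  1.4  1.6  1.7 -0.8 -1.6 -1.7]
top [ 0.6436 -0.1658  0.1044] [ 1.1  2.6  1.3 -1.  -1.6 -2.1 -0.8  0.5]
0.077 0.062 [436. 219.]
0.077 0.01 [417. 228.]
0.065 0.062 [435. 246.]
0.065 0.01 [416. 252.]
0.052 0.062 [433. 275.]
0.052 0.01 [415. 276.]
-0.052 0.062 [424. 485.]
-0.052 0.01 [408. 462.]
-0.065 0.062 [423. 509.]
-0.065 0.01 [407. 483.]
-0.077 0.062 [422. 531.]
-0.077 0.01 [407. 503.]
glass [array([ 0.5717, -0.1355,  0.2872]), array([ 0.5757, -0.1746,  0.2872])] 0.28717561768618655
```

```bash
python3 - <<'E'
from h import *
plan([((.643,-.165,.20),.107),((.643,-.165,.12),.107)],30)
E
```

```text
-> [ 0.643 -0.165  0.2  ] 3 rows
[9.4, 23.2, 14.9] [0.0, -0.0, -0.001]
[9.4, 23.2, 14.9] [0.0, -0.0, -0.001]
[9.3, 23.2, 14.9] [0.0, -0.0, -0.001]
-> [ 0.643 -0.165  0.12 ] 3 rows
[0.0, 0.0, 26.7] [0.0, 0.0, 0.0]
[0.0, 0.0, 26.7] [0.0, 0.0, 0.0]
[0.0, 0.0, 26.7] [0.0, 0.0, 0.0]
```

>>> drive_tool --pt "9 23 15 0 0 0 0" --pt "9 23 15 0 0 0 0" --pt "10 23 15 0 0 -0.004 0" --pt "0 0 25 0 0 0 0" --pt "0 0 25 0 0 0 0"

```text
t: 7.62
tool_pos: [0.6427, -0.1654, 0.1488]
tcp_rot: [0.0, 0.668, 0.744, 0.0]
force: [-1.0, -0.8, -1.2]
gripper_width: 0.0039
grip_force: 18.0
```

>>> drive_tool --pt "0 0 20 0 0 0 0" --pt "0 0 10 0 0 0 0" --pt "0 0 0 0 0 0 0" --pt "0 0 0 0 0 0 0" --pt "0 0 0 0 0 0 0"

```text
t: 8.25
tool_pos: [0.643, -0.1666, 0.1209]
tcp_rot: [0.001, 0.669, 0.744, 0.0]
force: [-0.4, 0.3, -0.3]
gripper_width: 0.0037
grip_force: 18.0
```

```bash
python3 - <<'E'
from h import *
st,p,r=pose(); print(p,r.as_euler('xyz'),np.abs(st["joint_velocities"]).max())
im=env.read_camera("wrist"); np.savez("pics/w4.npz",im=im,p=st["tool_pos"],q=st["tcp_rot"])
g=(255*(im/255.)**1.0).astype(np.uint8); 
a=cv2.resize(g[100:260,260:380],None,fx=3.5,fy=3.5)
s=env.read_camera("scene"); b=cv2.resize(np.clip(s[215:330,240:330]*1.6,0,255).astype(np.uint8),None,fx=4,fy=4)
o=np.zeros((max(len(a),len(b)),a.shape[1]+b.shape[1],3),np.uint8); o[:len(a),:a.shape[1]]=a; o[:len(b),a.shape[1]:]=b
save("w4.png",o)
E
```

```text
[ 0.6430373  -0.16660353  0.12087116] [3.13943237e+00 1.17021983e-03 1.67668205e+00] 0.004907681767850208
```

View pics/w4.png

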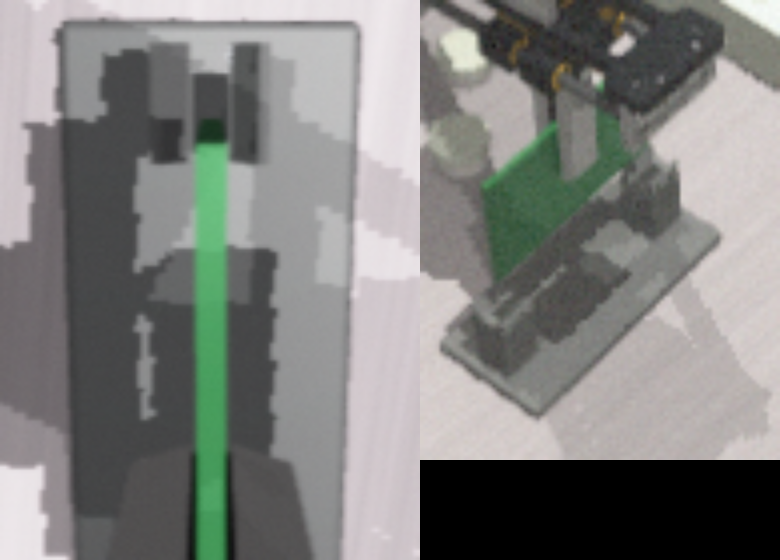

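>>> drive_tool --pt "1 0 12 0 0 0 0" --pt "0 0 12 0 0 0 0" --pt "0 0 10 0 0 0 0" --pt "0 0 6 0 0 0 0" --pt "0 0 0 0 0 0 0"

```text
t: 8.98
tool_pos: [0.6415, -0.1649, 0.0784]
tcp_rot: [-0.001, 0.669, 0.744, -0.0]
force: [0.9, -0.5, -1.0]
gripper_width: 0.0038
grip_force: 18.0
```

>>> drive_tool --pt "0 0 8 0 0 0 0" --pt "0 0 8 0 0 0 0" --pt "0 0 8 0 0 0 0" --pt "0 0 0 0 0 0 0" --pt "0 0 0 0 0 0 0"

```text
t: 9.6
tool_pos: [0.6422, -0.1652, 0.0555]
tcp_rot: [0.0, 0.669, 0.744, 0.0]
force: [-0.3, 0.3, -0.9]
gripper_width: 0.0039
grip_force: 18.0
```

>>> drive_tool --pt "0 0 3 0 0 0 0" --pt "0 0 2 0 0 0 0" --pt "0 0 1 0 0 0 0" --pt "0 0 0 0 0 0 0"

```text
t: 10.1
tool_pos: [0.642, -0.1651, 0.0493]
tcp_rot: [-0.0, 0.669, 0.744, -0.0]
force: [-0.0, 1.1, -1.4]
gripper_width: 0.0039
grip_force: 18.0
```

>>> drive_tool --pt "0 0 1 0 0 0 0" --pt "0 0 0 0 0 0 0" --pt "0 0 0 0 0 0 0"

```text
t: 10.48
tool_pos: [0.6421, -0.1652, 0.0485]
tcp_rot: [0.0, 0.669, 0.744, 0.0]
force: [-0.7, -0.1, -0.8]
gripper_width: 0.0039
grip_force: 18.0
```

>>> drive_tool --pt "0 0 1 0 0 0 0" --pt "0 0 0 0 0 0 0" --pt "0 0 0 0 0 0 0"

```text
t: 10.85
tool_pos: [0.6421, -0.1652, 0.0475]
tcp_rot: [0.0, 0.669, 0.744, 0.0]
force: [-0.2, 0.6, -1.1]
gripper_width: 0.0038
grip_force: 18.0
```

>>> drive_tool --pt "0 0 1 0 0 0 0" --pt "0 0 0 0 0 0 0" --pt "0 0 0 0 0 0 0"

```text
t: 11.22
tool_pos: [0.6421, -0.1652, 0.0474]
tcp_rot: [0.0, 0.669, 0.744, -0.0]
force: [-2.9, 0.4, 4.1]
gripper_width: 0.0039
grip_force: 18.0
```

>>> drive_tool --pt "0 0 0.5 0 0 0 0" --pt "0 0 0 0 0 0 0" --pt "0 0 0 0 0 0 0"

```text
t: 11.6
tool_pos: [0.6422, -0.1652, 0.0474]
tcp_rot: [0.0, 0.669, 0.744, -0.0]
force: [-2.3, 1.0, 6.2]
gripper_width: 0.0037
grip_force: 18.0
```

>>> drive_tool --pt "0 0 -1.5 0 0 0 0" --pt "0 0 0 0 0 0 6" --pt "0 0 0 0 0 0 14" --pt "0 0 0 0 0 0 34" --pt "0 0 0 0 0 0 34"

```text
t: 12.22
tool_pos: [0.6421, -0.1652, 0.0473]
tcp_rot: [-0.0, 0.669, 0.744, -0.0]
force: [0.0, 0.9, -0.8]
gripper_width: 0.0305
grip_force: 0.0
```

>>> drive_tool --pt "0 0 -20 0 0 0 34" --pt "0 0 -40 0 0 0 34" --pt "0 0 -50 0 0 0 60" --pt "0 0 -30 0 0 0 60" --pt "0 0 0 0 0 0 60"

```text
t: 12.85
tool_pos: [0.6448, -0.1662, 0.193]
tcp_rot: [0.005, 0.669, 0.744, 0.002]
force: [-0.6, -0.2, -0.6]
gripper_width: 0.0587
grip_force: 0.0
```

```bash
python3 - <<'E'
from h import *
st,p,r=pose(); print(p,r.as_euler('xyz'),st["t"])
im=env.read_camera("wrist"); np.savez("pics/w5.npz",im=im,p=st["tool_pos"],q=st["tcp_rot"])
t=env.read_camera("top"); np.save("pics/top1.npy",t)
a=cv2.resize(im[60:290,270:380],None,fx=2.5,fy=2.5); s=env.read_camera("scene"); b=cv2.resize(np.clip(s[215:330,150:330]*1.6,0,255).astype(np.uint8),None,fx=2.8,fy=2.8)
o=np.zeros((max(len(a),len(b)),a.shape[1]+b.shape[1],3),np.uint8); o[:len(a),:a.shape[1]]=a; o[:len(b),a.shape[1]:]=b
save("w5.png",o); np.save("pics/scene1.npy",s)
# white lids in top
ct=cam("top"); hsv=cv2.cvtColor(t,cv2.COLOR_RGB2HSV); m=((hsv[...,1]<40)&(hsv[...,2]>150)).astype(np.uint8)
n,_,stt,c=cv2.connectedComponentsWithStats(m)
for i in range(1,n):
    if 60<stt[i,4]<260 and 340<c[i][0]<480 and 220<c[i][1]<280: print(c[i].round(1),stt[i,4],atz(ct,c[i],.022).round(4))
E
```

```text
[ 0.64480066 -0.16619199  0.19298818] [3.1330561  0.00447809 1.67688115] 12.85
[447.6 257.8] 116 [ 0.4337 -0.3213  0.022 ]
```

View pics/w5.png

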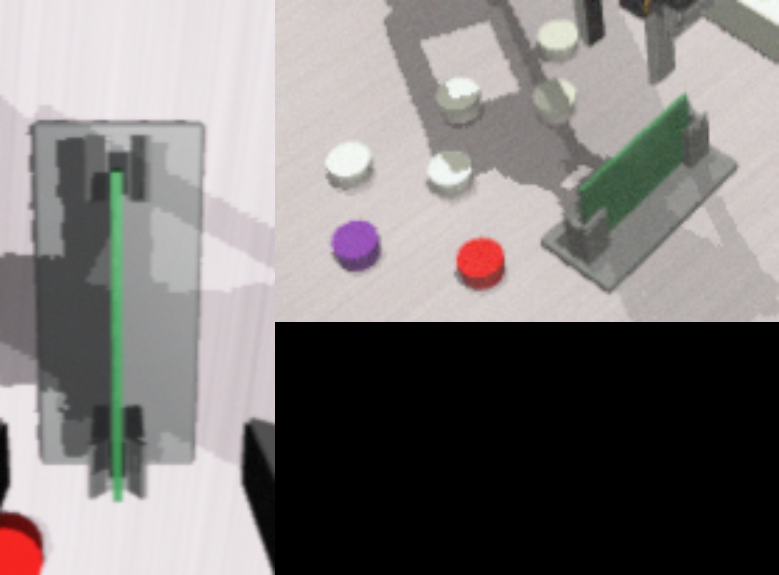

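```bash
python3 - <<'E'
from h import *
d=np.load("pics/w3.npz"); st={"tool_pos":d["p"],"tcp_rot":d["q"]}; cw=cam("wrist",st)
for nm,x,y in(("s1",66,197),("s2",167,310),("s3",45,410),("s4",154,518)):
    print(nm,atz(cw,(x/2.4+199.8,y/2.4-.2),.022).round(4))
plan([((.55,-.16,.19),.05),((.507,-.1437,.08),.05)],45)
E
```

```text
s1 [ 0.4515 -0.0925  0.022 ]
s2 [ 0.5071 -0.1442  0.022 ]
s3 [ 0.4429 -0.2051  0.022 ]
s4 [ 0.5068 -0.2617  0.022 ]
-> [ 0.55 -0.16  0.19] 3 rows
[4.8, -30.0, -1.3] [-0.001, -0.0, 0.019]
[4.2, -30.1, -1.3] [-0.001, -0.0, 0.019]
[3.7, -30.2, -1.3] [-0.001, -0.0, 0.019]
-> [ 0.507  -0.1437  0.08  ] 3 rows
[6.1, -14.0, 36.7] [0.0, 0.0, 0.0]
[6.1, -14.0, 36.7] [0.0, 0.0, 0.0]
[6.1, -14.0, 36.7] [0.0, 0.0, 0.0]
```

>>> drive_tool --pt "5 -30 -1 0 0 0.019 60" --pt "4 -30 -1 0 0 0.019 60" --pt "4 -30 -1 0 0 0.019 60" --pt "6 -14 37 0 0 0 60" --pt "6 -14 37 0 0 0 60"

```text
t: 13.62
tool_pos: [0.5209, -0.1488, 0.114]
tcp_rot: [-0.001, 0.69, 0.724, -0.0]
force: [1.2, -0.3, -0.4]
gripper_width: 0.0601
grip_force: 0.0
```

>>> drive_tool --pt "6 -14 37 0 0 0 60" --pt "0 0 0 0 0 0 60" --pt "0 0 0 0 0 0 60" --pt "0 0 0 0 0 0 60"

```text
t: 14.12
tool_pos: [0.5105, -0.1451, 0.0813]
tcp_rot: [0.002, 0.69, 0.724, 0.001]
force: [1.0, -0.6, 0.7]
gripper_width: 0.0606
grip_force: 0.0
```

```bash
python3 - <<'E'
from h import *
st,p,r=pose(); print(p,st["gripper_width"])
t=env.read_camera("scene"); np.save("pics/scene2.npy",t); d=cv2.absdiff(t,np.load("pics/scene1.npy")).max(2)
cs=cam("scene")
for nm,P in(("s1",(.4515,-.0925,.022)),("s2",(.507,-.144,.022)),("s3",(.4425,-.205,.022)),("s4",(.506,-.262,.022)),("s5",(.433,-.321,.022))):
    u,v=proj(cs,P)[0].astype(int); print(nm,(u,v),d[v-5:v+6,u-8:u+9].mean(),t[v-1:v+2,u-1:u+2].mean((0,1)).round())
plan([((.507,-.144,.010),.05)],20)
E
```

```text
[ 0.51049794 -0.14509645  0.08126874] 0.06059252636411298
s1 (np.int64(250), np.int64(226)) 27.518716577540108 [138. 139. 129.]
s2 (np.int64(249), np.int64(247)) 18.005347593582886 [81. 82. 75.]
s3 (np.int64(215), np.int64(247)) 36.18716577540107 [146. 149. 146.]
s4 (np.int64(212), np.int64(273)) 24.267379679144383 [147. 150. 148.]
s5 (np.int64(175), np.int64(270)) 4.540106951871658 [148. 151. 147.]
-> [ 0.507 -0.144  0.01 ] 4 rows
[0.3, -0.9, 17.8] [0.001, 0.0, -0.0]
[0.3, -0.9, 17.8] [0.001, 0.0, -0.0]
[0.3, -0.9, 17.8] [0.001, 0.0, -0.0]
[0.3, -0.8, 17.8] [0.001, 0.0, -0.0]
```

>>> drive_tool --pt "1 -3 20 0 0 0 60" --pt "0 0 20 0 0 0 60" --pt "0 0 20 0 0 0 60" --pt "0 0 8 0 0 0 60" --pt "0 0 0 0 0 0 60"

```text
t: 14.8
tool_pos: [0.5058, -0.1434, 0.0117]
tcp_rot: [0.0, 0.69, 0.724, 0.0]
force: [-0.7, 0.7, -0.3]
gripper_width: 0.06
grip_force: 0.0
```

>>> drive_tool --pt "0 0 3 0 0 0 60" --pt "0 0 0 0 0 0 60" --pt "0 0 0 0 0 0 60"

```text
t: 15.18
tool_pos: [0.5057, -0.1434, 0.0089]
tcp_rot: [0.0, 0.69, 0.724, 0.0]
force: [0.8, 0.3, 0.7]
gripper_width: 0.06
grip_force: 0.0
```

>>> drive_tool --pt "0 0 -2 0 0 0 50" --pt "0 0 0 0 0 0 40" --pt "0 0 0 0 0 0 34" --pt "0 0 0 0 0 0 34" --pt "0 0 0 0 0 0 34" --squeeze 15

```text
t: 15.8
tool_pos: [0.5056, -0.1434, 0.0107]
tcp_rot: [0.0, 0.69, 0.724, 0.0]
force: [-1.0, 0.2, 2.2]
gripper_width: 0.0396
grip_force: 15.0
```

```bash
python3 - <<'E'
from h import *
plan([((.5057,-.1434,.19),.05),((.5477,.313,.19),.05)],50)
E
```

```text
-> [ 0.5057 -0.1434  0.19  ] 4 rows
[-0.0, 0.0, -44.8] [0.0, 0.0, -0.0]
[-0.0, 0.0, -44.8] [0.0, 0.0, -0.0]
[-0.0, 0.0, -44.8] [0.0, 0.0, -0.0]
[-0.0, 0.0, -44.8] [0.0, 0.0, -0.0]
-> [0.5477 0.313  0.19  ] 10 rows
[45.4, 6.5, 0.0] [0.0, 0.0, 0.0]
[45.4, 6.5, 0.0] [0.0, 0.0, 0.0]
[45.4, 6.5, 0.0] [0.0, 0.0, 0.0]
[45.4, 6.5, 0.0] [0.0, 0.0, 0.0]
[45.4, 6.5, 0.0] [0.0, 0.0, 0.0]
[45.4, 6.5, 0.0] [0.0, 0.0, 0.0]
[45.4, 6.5, 0.0] [0.0, 0.0, 0.0]
[45.4, 6.5, 0.0] [0.0, 0.0, 0.0]
[45.4, 6.5, 0.0] [0.0, 0.0, 0.0]
[45.4, 6.5, 0.0] [0.0, 0.0, 0.0]
```

>>> drive_tool --pt "0 0 -15 0 0 0 34" --pt "0 0 -40 0 0 0 34" --pt "0 0 -50 0 0 0 34" --pt "0 0 -50 0 0 0 34" --pt "0 0 -25 0 0 0 34"

```text
t: 16.42
tool_pos: [0.507, -0.144, 0.1949]
tcp_rot: [0.003, 0.69, 0.724, 0.001]
force: [0.6, 0.4, 0.3]
gripper_width: 0.0396
grip_force: 15.0
```

>>> drive_tool --pt "25 3 0 0 0 0 34" --pt "45 6 0 0 0 0 34" --pt "45 6 0 0 0 0 34" --pt "45 7 0 0 0 0 34" --pt "45 6 0 0 0 0 34"

```text
t: 17.05
tool_pos: [0.5233, 0.0643, 0.1913]
tcp_rot: [0.0, 0.69, 0.724, 0.0]
force: [-1.3, -0.6, -0.6]
gripper_width: 0.0395
grip_force: 15.0
```

>>> drive_tool --pt "45 6 0 0 0 0 34" --pt "45 6 0 0 0 0 34" --pt "45 7 0 0 0 0 34" --pt "45 7 0 0 0 0 34" --pt "40 6 0 0 0 0 34"

```text
t: 17.68
tool_pos: [0.5444, 0.2858, 0.1913]
tcp_rot: [0.0, 0.689, 0.724, 0.0]
force: [0.5, 0.0, -0.0]
gripper_width: 0.0393
grip_force: 15.0
```

>>> drive_tool --pt "30 4 0 0 0 0 34" --pt "0 0 40 0 0 0 34" --pt "0 0 40 0 0 0 34" --pt "0 0 20 0 0 0 34" --pt "0 0 0 0 0 0 34"

```text
t: 18.3
tool_pos: [0.5459, 0.3137, 0.0891]
tcp_rot: [-0.001, 0.69, 0.724, -0.002]
force: [-0.4, -0.4, 0.8]
gripper_width: 0.0394
grip_force: 15.0
```

>>> drive_tool --pt "0 0 0 0 0 0 34" --pt "0 0 0 0 0 0 34"

```text
t: 18.55
tool_pos: [0.5486, 0.3148, 0.0927]
tcp_rot: [0.001, 0.69, 0.724, 0.002]
force: [0.3, 0.1, 0.5]
gripper_width: 0.0395
grip_force: 15.0
```

```bash
python3 - <<'E'
from h import *
st,p,r=pose(); print(p,r.as_euler('xyz'),st["gripper_width"])
im=env.read_camera("wrist"); np.savez("pics/w6.npz",im=im,p=st["tool_pos"],q=st["tcp_rot"])
save("w6.png",(255*(im/255.)**1.6).astype(np.uint8),(210,80,430,330),2.3)
plan([((.5477,.313,p[2]),.05)],20)
E
```

```text
[0.54861646 0.31481124 0.09273051] [ 3.13785937e+00 -1.31016579e-03  1.61958770e+00] 0.039473081171104485
-> [0.5477 0.313  0.0927] 1 rows
[-1.7, -0.8, -0.3] [0.003, -0.001, -0.001]
```

View pics/w6.png

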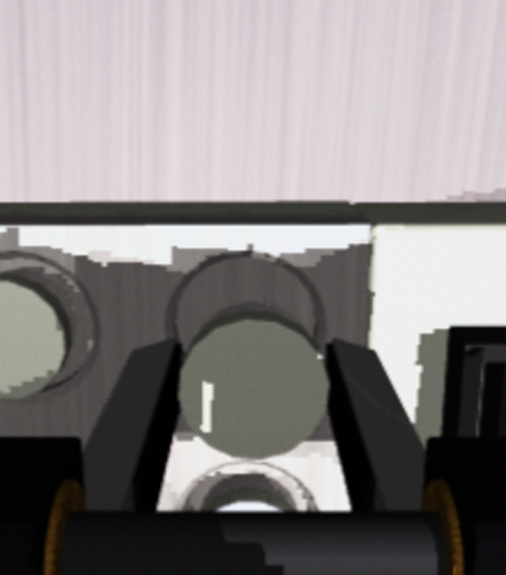

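```bash
python3 - <<'E'
from h import *
d=np.load("pics/w6.npz"); st={"tool_pos":d["p"],"tcp_rot":d["q"]}; cw=cam("wrist",st)
N=lambda x,y:(x/2.3+209.8,y/2.3+79.8)
zl=d["p"][2]-.0107+.022
print("dish l/r/top/bot",[atz(cw,N(*p),zl)[:2].round(4) for p in((178,388),(330,388),(254,318),(254,458))])
print("rim l/r/top",[atz(cw,N(*p),.052)[:2].round(4) for p in((173,310),(322,310),(248,250))])
print("fitted rim px", (proj(cw,[[.5477,.313,.052],[.5477-.0013,.313+.026,.052],[.5477-.026,.313,.052],[.5477+.026,.313,.052]])-[209.8,79.8])*2.3)
E
```

```text
dish l/r/top/bot [array([0.5307, 0.3136]), array([0.57  , 0.3155]), array([0.5494, 0.3335]), array([0.5513, 0.2944])]
rim l/r/top [array([0.5237, 0.3182]), array([0.5727, 0.3205]), array([0.5474, 0.3395])]
fitted rim px [[245.03647628 328.1551558 ]
 [244.68347785 251.39809589]
 [166.51009492 324.61832912]
 [323.29019501 331.66759687]]
```

>>> drive_tool --pt "0 -2 0 0 0 0 34" --pt "0 0 0 0 0 0 34" --pt "0 0 0 0 0 0 34" --pt "0 0 10 0 0 0 34" --pt "0 0 0 0 0 0 34"

```text
t: 19.23
tool_pos: [0.5439, 0.3137, 0.0788]
tcp_rot: [-0.001, 0.69, 0.724, -0.001]
force: [1.5, -0.1, 0.0]
gripper_width: 0.0395
grip_force: 15.0
```

>>> drive_tool --pt "0 0 7 0 0 0 34" --pt "0 0 6 0 0 0 34" --pt "0 0 0 0 0 0 34" --pt "0 0 0 0 0 0 34"

```text
t: 19.73
tool_pos: [0.5451, 0.3142, 0.0675]
tcp_rot: [0.0, 0.69, 0.724, 0.0]
force: [0.3, -1.3, -0.5]
gripper_width: 0.0397
grip_force: 15.0
```

>>> drive_tool --pt "0 1 4 0 0 0 34" --pt "0 0 4 0 0 0 34" --pt "0 0 2 0 0 0 34" --pt "0 0 0 0 0 0 34" --pt "0 0 0 0 0 0 34"

```text
t: 20.35
tool_pos: [0.5461, 0.3143, 0.0575]
tcp_rot: [0.0, 0.69, 0.724, 0.0]
force: [-0.2, 0.5, -0.8]
gripper_width: 0.0396
grip_force: 15.0
```

>>> drive_tool --pt "0 0 2 0 0 0 34" --pt "0 0 0 0 0 0 34" --pt "0 0 0 0 0 0 34"

```text
t: 20.72
tool_pos: [0.546, 0.3142, 0.0554]
tcp_rot: [-0.0, 0.69, 0.724, -0.0]
force: [-0.6, -0.6, -0.6]
gripper_width: 0.0395
grip_force: 15.0
```

>>> drive_tool --pt "0 0 0.5 0 0 0 34" --pt "0 0 0 0 0 0 34" --pt "0 0 0 0 0 0 34"

```text
t: 21.1
tool_pos: [0.546, 0.3143, 0.0549]
tcp_rot: [0.0, 0.69, 0.724, -0.0]
force: [0.4, -0.0, -0.3]
gripper_width: 0.0395
grip_force: 15.0
```

>>> drive_tool --pt "0 0 0.5 0 0 0 34" --pt "0 0 0 0 0 0 34" --pt "0 0 0 0 0 0 34"

```text
t: 21.48
tool_pos: [0.5461, 0.3143, 0.0547]
tcp_rot: [0.0, 0.69, 0.724, 0.0]
force: [-1.8, 0.3, 3.0]
gripper_width: 0.0393
grip_force: 15.0
```

>>> drive_tool --pt "0 0 0.5 0 0 0 34" --pt "0 0 0 0 0 0 34" --pt "0 0 0 0 0 0 34"

```text
t: 21.85
tool_pos: [0.5461, 0.3143, 0.0547]
tcp_rot: [0.0, 0.69, 0.724, 0.0]
force: [-1.8, -1.1, 5.3]
gripper_width: 0.0397
grip_force: 15.0
```

>>> drive_tool --pt "0 0 -0.5 0 0 0 42" --pt "0 0 0 0 0 0 50" --pt "0 0 0 0 0 0 50" --pt "0 0 -20 0 0 0 50" --pt "0 0 -50 0 0 0 60"

```text
t: 22.48
tool_pos: [0.5438, 0.3133, 0.123]
tcp_rot: [-0.001, 0.69, 0.724, -0.003]
force: [1.6, 0.2, -0.2]
gripper_width: 0.0571
grip_force: 0.0
```

>>> drive_tool --pt "0 0 -50 0 0 0 60" --pt "0 0 -15 0 0 0 60" --pt "0 0 0 0 0 0 60"

```text
t: 22.85
tool_pos: [0.5469, 0.3146, 0.1914]
tcp_rot: [0.001, 0.69, 0.724, 0.002]
force: [0.0, 0.1, -0.3]
gripper_width: 0.0603
grip_force: 0.0
```

```bash
python3 - <<'E'
from h import *
st,p,r=pose(); print(p)
im=env.read_camera("wrist"); np.savez("pics/w7.npz",im=im,p=st["tool_pos"],q=st["tcp_rot"])
t=env.read_camera("top"); np.save("pics/top2.npy",t)
ct=cam("top"); h=cv2.HoughCircles(cv2.resize(cv2.cvtColor(t,cv2.COLOR_RGB2GRAY)[220:290,355:480],None,fx=6,fy=6,interpolation=cv2.INTER_CUBIC),cv2.HOUGH_GRADIENT,1,80,param1=80,param2=15,minRadius=33,maxRadius=46)
for x,y,rr in h[0]: print((x/6+355-.42).round(1),(y/6+220-.42).round(1),rr.round(),atz(ct,(x/6+355-.42,y/6+220-.42),.022).round(4),t[int(y/6+220),int(x/6+355)])
plan([((.4505,-.0925,.19),.05),((.4505,-.0925,.08),.05)],50)
E
```

```text
[0.54690049 0.31462269 0.19137769]
409.3 255.0 38.0 [ 0.4407 -0.2057  0.022 ] [159 163 164]
371.8 251.5 38.0 [ 0.4499 -0.0919  0.022 ] [159 164 164]
428.3 233.7 40.0 [ 0.5062 -0.2643  0.022 ] [159 163 163]
447.3 257.8 37.0 [ 0.4336 -0.3204  0.022 ] [157 162 162]
461.8 232.5 37.0 [ 0.511 -0.366  0.022] [ 93  54 114]
-> [ 0.4505 -0.0925  0.19  ] 9 rows
[-44.6, -12.7, -0.2] [-0.0, 0.0, -0.0]
[-44.6, -12.7, -0.2] [-0.0, 0.0, -0.0]
[-44.6, -12.7, -0.2] [-0.0, 0.0, -0.0]
[-44.6, -12.7, -0.2] [-0.0, 0.0, -0.0]
[-44.6, -12.7, -0.2] [-0.0, 0.0, -0.0]
[-44.6, -12.7, -0.2] [-0.0, 0.0, -0.0]
[-44.6, -12.7, -0.2] [-0.0, 0.0, -0.0]
[-44.6, -12.7, -0.2] [-0.0, 0.0, -0.0]
[-44.6, -12.7, -0.3] [-0.0, 0.0, -0.0]
-> [ 0.4505 -0.0925  0.08  ] 3 rows
[0.0, 0.0, 36.7] [0.0, 0.0, 0.0]
[0.0, 0.0, 36.7] [0.0, 0.0, 0.0]
[0.0, 0.0, 36.7] [0.0, 0.0, 0.0]
```

>>> drive_tool --pt "-25 -7 0 0 0 0 60" --pt "-45 -13 0 0 0 0 60" --pt "-45 -13 0 0 0 0 60" --pt "-45 -13 0 0 0 0 60" --pt "-45 -13 0 0 0 0 60"

```text
t: 23.58
tool_pos: [0.4948, 0.1052, 0.1867]
tcp_rot: [-0.002, 0.689, 0.724, -0.002]
force: [1.0, -0.8, -0.1]
gripper_width: 0.0602
grip_force: 0.0
```

>>> drive_tool --pt "-45 -13 0 0 0 0 60" --pt "-45 -13 0 0 0 0 60" --pt "-45 -13 0 0 0 0 60" --pt "-40 -11 0 0 0 0 60" --pt "-21 -6 0 0 0 0 60"

```text
t: 24.2
tool_pos: [0.4486, -0.0931, 0.1869]
tcp_rot: [-0.002, 0.69, 0.723, -0.001]
force: [-0.1, 0.7, -0.2]
gripper_width: 0.0599
grip_force: 0.0
```

>>> drive_tool --pt "0 0 35 0 0 0 60" --pt "0 0 45 0 0 0 60" --pt "0 0 30 0 0 0 60" --pt "0 0 0 0 0 0 60" --pt "0 0 0 0 0 0 60"

```text
t: 24.82
tool_pos: [0.4507, -0.0918, 0.0794]
tcp_rot: [-0.0, 0.69, 0.724, -0.0]
force: [-1.2, -0.2, 0.6]
gripper_width: 0.0599
grip_force: 0.0
```

>>> drive_tool --pt "0 0 0 0 0 0 60" --pt "0 0 0 0 0 0 60"

```text
t: 25.08
tool_pos: [0.4519, -0.0923, 0.0807]
tcp_rot: [0.001, 0.69, 0.724, 0.0]
force: [-0.1, -0.8, 0.1]
gripper_width: 0.0597
grip_force: 0.0
```

```bash
python3 - <<'E'
from h import *
plan([((.450,-.0925,.0107),.05)],20)
st,p,r=pose(); print(p)
im=env.read_camera("wrist"); np.savez("pics/w8.npz",im=im,p=st["tool_pos"],q=st["tcp_rot"]); cw=cam("wrist",st)
print(proj(cw,[.450,-.0925,.022]))
h=cv2.HoughCircles(cv2.resize(cv2.cvtColor(im,cv2.COLOR_RGB2GRAY)[120:330,220:420],None,fx=2,fy=2),cv2.HOUGH_GRADIENT,1,40,param1=80,param2=18,minRadius=40,maxRadius=62)
for x,y,rr in (h[0] if h is not None else []): print(x/2+220,y/2+120,rr,atz(cw,(x/2+219.75,y/2+119.75),.022).round(4))
E
```

```text
-> [ 0.45   -0.0925  0.0107] 4 rows
[-0.0, -0.5, 17.5] [0.001, 0.0, -0.0]
[-0.0, -0.5, 17.5] [0.001, 0.0, -0.0]
[-0.0, -0.5, 17.5] [0.001, 0.0, -0.0]
[-0.0, -0.5, 17.5] [0.001, 0.0, -0.0]
[ 0.45185218 -0.09225561  0.08070598]
[[315.5463136  213.33305878]]
316.25 213.75 47.4 [ 0.4504 -0.0926  0.022 ]
```

Dish confirmed under the gripper (0.4504, −0.0926).

>>> drive_tool --pt "0 -2 20 0 0 0 60" --pt "0 0 20 0 0 0 60" --pt "0 0 18 0 0 0 60" --pt "0 0 10 0 0 0 60" --pt "0 0 1 0 0 0 60"

```text
t: 25.75
tool_pos: [0.4486, -0.0919, 0.0102]
tcp_rot: [-0.0, 0.69, 0.724, -0.0]
force: [0.4, 0.3, -0.8]
gripper_width: 0.0604
grip_force: 0.0
```

>>> drive_tool --pt "0 0 0 0 0 0 60" --pt "0 0 0 0 0 0 60" --pt "0 0 0 0 0 0 60"

```text
t: 26.12
tool_pos: [0.4493, -0.0922, 0.011]
tcp_rot: [0.001, 0.69, 0.724, 0.0]
force: [-0.5, 0.4, 0.2]
gripper_width: 0.0602
grip_force: 0.0
```

>>> drive_tool --pt "0 0 0 0 0 0 50" --pt "0 0 0 0 0 0 40" --pt "0 0 0 0 0 0 34" --pt "0 0 0 0 0 0 34" --pt "0 0 0 0 0 0 34"

```text
t: 26.75
tool_pos: [0.4489, -0.092, 0.0105]
tcp_rot: [0.0, 0.69, 0.724, 0.0]
force: [-0.7, 0.4, 1.3]
gripper_width: 0.0397
grip_force: 15.0
```

>>> drive_tool --pt "0 0 -15 0 0 0 34" --pt "0 0 -40 0 0 0 34" --pt "0 0 -50 0 0 0 34" --pt "0 0 -50 0 0 0 34" --pt "0 0 -25 0 0 0 34"

```text
t: 27.38
tool_pos: [0.4504, -0.0926, 0.1949]
tcp_rot: [0.003, 0.69, 0.724, 0.001]
force: [0.1, -0.5, -0.4]
gripper_width: 0.0392
grip_force: 15.0
```

>>> drive_tool --pt "25 12 0 0 0 0 34" --pt "45 21 0 0 0 0 34" --pt "45 21 0 0 0 0 34" --pt "45 21 0 0 0 0 34" --pt "45 21 0 0 0 0 34"

```text
t: 28.0
tool_pos: [0.5352, 0.119, 0.1916]
tcp_rot: [0.001, 0.69, 0.724, 0.0]
force: [0.8, -0.2, 0.2]
gripper_width: 0.0393
grip_force: 15.0
```

>>> drive_tool --pt "46 21 0 0 0 0 34" --pt "0 0 30 0 0 0 34" --pt "0 0 40 0 0 0 34" --pt "0 0 29 0 0 0 34" --pt "0 0 0 0 0 0 34"

```text
t: 28.62
tool_pos: [0.5509, 0.1641, 0.0894]
tcp_rot: [-0.002, 0.69, 0.724, -0.002]
force: [1.2, -0.1, 0.1]
gripper_width: 0.0396
grip_force: 15.0
```

>>> drive_tool --pt "0 0 0 0 0 0 34" --pt "0 0 0 0 0 0 34" --pt "0 0 0 0 0 0 34"

```text
t: 29.0
tool_pos: [0.5544, 0.1646, 0.093]
tcp_rot: [0.001, 0.69, 0.724, 0.001]
force: [0.3, 0.5, -0.2]
gripper_width: 0.0396
grip_force: 15.0
```

```bash
python3 - <<'E'
from h import *
st,p,r=pose(); print(p,r.as_euler('xyz'),st["gripper_width"])
im=env.read_camera("wrist"); np.savez("pics/w9.npz",im=im,p=st["tool_pos"],q=st["tcp_rot"])
save("w9.png",(255*(im/255.)**1.6).astype(np.uint8),(210,80,430,330),2.3)
plan([((.5545,.164,p[2]),.05)],20)
E
```

```text
[0.55442966 0.16455996 0.09300894] [ 3.13890242e+00 -2.79125713e-04  1.61971448e+00] 0.03956857646429774
-> [0.5545 0.164  0.093 ] 1 rows
[-0.5, 0.3, -0.3] [0.002, -0.0, -0.001]
```

View pics/w9.png

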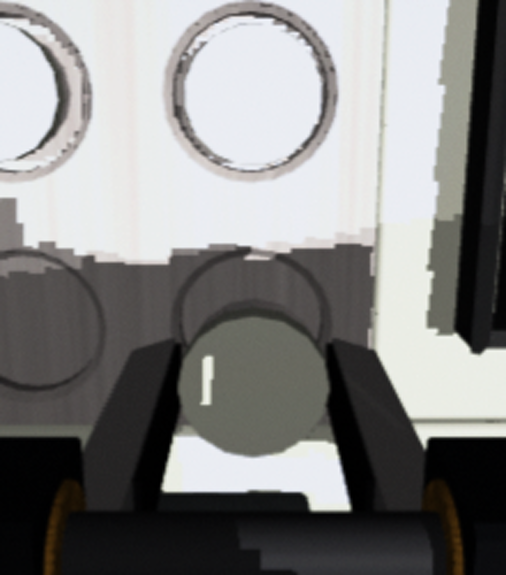

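>>> drive_tool --pt "0 -1 10 0 0 0 34" --pt "0 0 10 0 0 0 34" --pt "0 0 5 0 0 0 34" --pt "0 0 0 0 0 0 34" --pt "0 0 0 0 0 0 34"

```text
t: 29.68
tool_pos: [0.5526, 0.1644, 0.0665]
tcp_rot: [0.0, 0.69, 0.724, 0.0]
force: [0.2, -0.2, -0.2]
gripper_width: 0.0398
grip_force: 15.0
```

>>> drive_tool --pt "0 0 0 0 0 0 34" --pt "0 0 0 0 0 0 34"

```text
t: 29.92
tool_pos: [0.5527, 0.1644, 0.0668]
tcp_rot: [0.0, 0.69, 0.724, 0.0]
force: [-0.3, 0.1, -0.3]
gripper_width: 0.0398
grip_force: 15.0
```

>>> drive_tool --pt "0 1 4 0 0 0 34" --pt "0 0 4 0 0 0 34" --pt "0 0 2 0 0 0 34" --pt "0 0 0 0 0 0 34" --pt "0 0 0 0 0 0 34"

```text
t: 30.55
tool_pos: [0.5534, 0.1645, 0.0565]
tcp_rot: [0.0, 0.69, 0.724, 0.0]
force: [-0.4, 0.3, 0.3]
gripper_width: 0.0395
grip_force: 15.0
```

>>> drive_tool --pt "0 0 1.5 0 0 0 34" --pt "0 0 0 0 0 0 34" --pt "0 0 0 0 0 0 34"

```text
t: 30.92
tool_pos: [0.5534, 0.1644, 0.055]
tcp_rot: [-0.0, 0.69, 0.724, 0.0]
force: [0.6, 0.0, 0.7]
gripper_width: 0.0394
grip_force: 15.0
```

>>> drive_tool --pt "0 0 1 0 0 0 34" --pt "0 0 0 0 0 0 34" --pt "0 0 0 0 0 0 34"

```text
t: 31.3
tool_pos: [0.5536, 0.1645, 0.0545]
tcp_rot: [0.0, 0.69, 0.724, 0.0]
force: [-2.0, 0.2, 4.9]
gripper_width: 0.0394
grip_force: 15.0
```

>>> drive_tool --pt "0 0 0.5 0 0 0 34" --pt "0 0 0 0 0 0 34" --pt "0 0 0 0 0 0 34"

```text
t: 31.68
tool_pos: [0.5536, 0.1645, 0.0545]
tcp_rot: [0.0, 0.69, 0.724, 0.0]
force: [-2.0, -0.5, 7.5]
gripper_width: 0.0397
grip_force: 15.0
```

>>> drive_tool --pt "0 0 -1 0 0 0 42" --pt "0 0 0 0 0 0 50" --pt "0 0 0 0 0 0 50" --pt "0 0 -20 0 0 0 50" --pt "0 0 -50 0 0 0 60"

```text
t: 32.3
tool_pos: [0.5504, 0.1639, 0.1217]
tcp_rot: [-0.002, 0.69, 0.724, -0.003]
force: [0.4, 0.5, 0.4]
gripper_width: 0.0565
grip_force: 0.0
```

>>> drive_tool --pt "0 0 -50 0 0 0 60" --pt "0 0 -15 0 0 0 60" --pt "-25 -9 0 0 0 0 60" --pt "-45 -16 0 0 0 0 60" --pt "-45 -16 0 0 0 0 60"

```text
t: 32.92
tool_pos: [0.5166, 0.0467, 0.1877]
tcp_rot: [-0.001, 0.689, 0.725, -0.001]
force: [0.5, 0.0, 0.5]
gripper_width: 0.0601
grip_force: 0.0
```

>>> drive_tool --pt "-45 -16 0 0 0 0 60" --pt "-45 -16 0 0 0 0 60" --pt "-45 -16 0 0 0 0 60" --pt "-45 -16 0 0 0 0 60" --pt "-40 -14 0 0 0 0 60"

```text
t: 33.55
tool_pos: [0.4494, -0.177, 0.1879]
tcp_rot: [-0.001, 0.69, 0.724, -0.0]
force: [0.3, -0.1, 0.0]
gripper_width: 0.0596
grip_force: 0.0
```

>>> drive_tool --pt "-29 -11 0 0 0 0 60" --pt "0 0 35 0 0 0 60" --pt "0 0 45 0 0 0 60" --pt "0 0 30 0 0 0 60" --pt "0 0 0 0 0 0 60"

```text
t: 34.17
tool_pos: [0.4381, -0.2033, 0.0757]
tcp_rot: [-0.004, 0.69, 0.724, -0.001]
force: [-0.4, -0.5, -0.2]
gripper_width: 0.0598
grip_force: 0.0
```

>>> drive_tool --pt "0 0 0 0 0 0 60" --pt "0 0 0 0 0 0 60" --pt "0 0 0 0 0 0 60"

```text
t: 34.55
tool_pos: [0.4423, -0.2061, 0.0807]
tcp_rot: [0.001, 0.69, 0.724, 0.0]
force: [1.3, -0.3, -0.3]
gripper_width: 0.06
grip_force: 0.0
```

```bash
python3 - <<'E'
from h import *
st,p,r=pose(); print(p)
im=env.read_camera("wrist"); np.savez("pics/w10.npz",im=im,p=st["tool_pos"],q=st["tcp_rot"]); cw=cam("wrist",st)
print(proj(cw,[.4415,-.2055,.022]))
h=cv2.HoughCircles(cv2.resize(cv2.cvtColor(im,cv2.COLOR_RGB2GRAY)[120:330,220:420],None,fx=2,fy=2),cv2.HOUGH_GRADIENT,1,40,param1=80,param2=18,minRadius=40,maxRadius=62)
for x,y,rr in (h[0] if h is not None else []):
    X=atz(cw,(x/2+219.75,y/2+119.75),.022); print(x/2+220,y/2+120,rr,X.round(4),im[int(y/2+120),int(x/2+220)])
plan([((.4415,-.2055,.0107),.05)],20)
t=env.read_camera("top"); np.save("pics/top3.npy",t); ct=cam("top")
h=cv2.HoughCircles(cv2.resize(cv2.cvtColor(t,cv2.COLOR_RGB2GRAY)[220:290,355:480],None,fx=6,fy=6,interpolation=cv2.INTER_CUBIC),cv2.HOUGH_GRADIENT,1,80,param1=80,param2=15,minRadius=33,maxRadius=46)
for x,y,rr in h[0]: print("top",atz(ct,(x/6+355-.42,y/6+220-.42),.022).round(4))
E
```

```text
[ 0.44229461 -0.20607457  0.08074543]
[[316.90930148 212.38772723]]
317.75 212.75 46.5 [ 0.442  -0.2056  0.022 ] [162 161 154]
-> [ 0.4415 -0.2055  0.0107] 4 rows
[0.1, -0.2, 17.5] [0.0, 0.0, -0.0]
[0.1, -0.2, 17.5] [0.0, 0.0, -0.0]
[0.1, -0.2, 17.5] [0.0, 0.0, -0.0]
[0.1, -0.2, 17.5] [0.0, 0.0, -0.0]
top [ 0.5105 -0.366   0.022 ]
```

>>> drive_tool --pt "0 -1 20 0 0 0 60" --pt "0 0 20 0 0 0 60" --pt "0 0 18 0 0 0 60" --pt "0 0 10 0 0 0 60" --pt "0 0 1.5 0 0 0 60"

```text
t: 35.28
tool_pos: [0.4401, -0.2054, 0.0096]
tcp_rot: [-0.0, 0.69, 0.724, -0.0]
force: [-0.1, -0.3, 0.4]
gripper_width: 0.0603
grip_force: 0.0
```

>>> drive_tool --pt "0 0 0 0 0 0 60" --pt "0 0 0 0 0 0 60" --pt "0 0 0 0 0 0 60"

```text
t: 35.65
tool_pos: [0.4408, -0.2058, 0.0105]
tcp_rot: [0.001, 0.69, 0.724, 0.0]
force: [-0.5, -1.0, -0.4]
gripper_width: 0.06
grip_force: 0.0
```

>>> drive_tool --pt "0 0 0 0 0 0 50" --pt "0 0 0 0 0 0 40" --pt "0 0 0 0 0 0 34" --pt "0 0 0 0 0 0 34" --pt "0 0 0 0 0 0 34"

```text
t: 36.28
tool_pos: [0.4404, -0.2056, 0.01]
tcp_rot: [0.0, 0.69, 0.724, 0.0]
force: [-1.0, 0.6, 1.3]
gripper_width: 0.0398
grip_force: 15.0
```

>>> drive_tool --pt "0 0 -15 0 0 0 34" --pt "0 0 -40 0 0 0 34" --pt "0 0 -50 0 0 0 34" --pt "0 0 -50 0 0 0 34" --pt "0 0 -25 0 0 0 34"

```text
t: 36.9
tool_pos: [0.4419, -0.2065, 0.1944]
tcp_rot: [0.003, 0.69, 0.724, 0.0]
force: [-0.2, -0.0, -0.4]
gripper_width: 0.0394
grip_force: 15.0
```

>>> drive_tool --pt "25 4 0 0 0 0 34" --pt "45 7 0 0 0 0 34" --pt "45 7 0 0 0 0 34" --pt "45 7 0 0 0 0 34" --pt "45 7 0 0 0 0 34"

```text
t: 37.52
tool_pos: [0.4623, 0.0022, 0.191]
tcp_rot: [0.001, 0.69, 0.724, 0.0]
force: [0.4, -1.2, -0.0]
gripper_width: 0.0397
grip_force: 15.0
```

>>> drive_tool --pt "45 7 0 0 0 0 34" --pt "45 7 0 0 0 0 34" --pt "40 6 0 0 0 0 34" --pt "28 4 0 0 0 0 34" --pt "0 0 30 0 0 0 34"

```text
t: 38.15
tool_pos: [0.4812, 0.1622, 0.1632]
tcp_rot: [0.002, 0.688, 0.725, 0.003]
force: [-0.2, -0.2, -1.4]
gripper_width: 0.0396
grip_force: 15.0
```

>>> drive_tool --pt "0 0 40 0 0 0 34" --pt "0 0 29 0 0 0 34" --pt "0 0 0 0 0 0 34" --pt "0 0 0 0 0 0 34" --pt "0 0 0 0 0 0 34"

```text
t: 38.78
tool_pos: [0.4801, 0.16, 0.093]
tcp_rot: [0.001, 0.69, 0.724, 0.002]
force: [0.3, 0.1, 0.3]
gripper_width: 0.0393
grip_force: 15.0
```

>>> drive_tool --pt "0 0 0 0 0 0 34" --pt "0 0 0 0 0 0 34"

```text
t: 39.02
tool_pos: [0.479, 0.1598, 0.0916]
tcp_rot: [0.0, 0.69, 0.724, 0.0]
force: [0.6, 0.3, -0.3]
gripper_width: 0.0399
grip_force: 15.0
```

```bash
python3 - <<'E'
from h import *
st,p,r=pose(); print(p,st["gripper_width"])
im=env.read_camera("wrist"); np.savez("pics/w11.npz",im=im,p=st["tool_pos"],q=st["tcp_rot"]); cw=cam("wrist",st)
g=cv2.resize(cv2.cvtColor(im,cv2.COLOR_RGB2GRAY)[80:330,210:430],None,fx=2.3,fy=2.3,interpolation=cv2.INTER_CUBIC)
save("w11.png",(255*(im/255.)**1.6).astype(np.uint8),(210,80,430,330),2.3)
for a,b in((50,64),(64,80),(68,90)):
    h=cv2.HoughCircles(g,cv2.HOUGH_GRADIENT,1,30,param1=60,param2=18,minRadius=a,maxRadius=b)
    print((h[0][:6] if h is not None else None))
plan([((.4795,.160,p[2]),.05)],20)
E
```

```text
[0.47897466 0.15980491 0.09159555] 0.03987906892458389
[[462.5 320.5  61.2]
 [252.5 109.5  61.2]
 [250.5  68.5  61.2]
 [488.5 342.5  57.9]
 [271.5 377.5  61.2]]
[[251.5  87.5  79.4]
 [253.5 381.5  75. ]
 [490.5 101.5  77.2]
 [469.5 328.5  71.3]
 [257.5 324.5  76.1]]
[[252.5  92.5  77.3]
 [253.5 381.5  75.1]
 [252.5 325.5  72.7]
 [489.5 102.5  75.9]
 [469.5 328.5  71.3]
 [500.5 344.5  70.4]]
-> [0.4795 0.16   0.0916] 1 rows
[0.2, 0.7, -0.2] [0.001, -0.0, -0.001]
```

>>> drive_tool --pt "0 0 10 0 0 0 34" --pt "0 0 10 0 0 0 34" --pt "0 0 4 0 0 0 34" --pt "0 0 0 0 0 0 34" --pt "0 0 0 0 0 0 34"

```text
t: 39.7
tool_pos: [0.4787, 0.1598, 0.067]
tcp_rot: [0.0, 0.69, 0.724, 0.0]
force: [-0.6, 0.1, 1.0]
gripper_width: 0.0394
grip_force: 15.0
```

>>> drive_tool --pt "0 0 0 0 0 0 34" --pt "0 0 4 0 0 0 34" --pt "0 0 4 0 0 0 34" --pt "0 0 0 0 0 0 34" --pt "0 0 0 0 0 0 34"

```text
t: 40.33
tool_pos: [0.4784, 0.1598, 0.0588]
tcp_rot: [-0.0, 0.69, 0.724, -0.0]
force: [-0.2, -0.5, 0.1]
gripper_width: 0.0399
grip_force: 15.0
```

>>> drive_tool --pt "0 0.5 2 0 0 0 34" --pt "0 0 1 0 0 0 34" --pt "0 0 0 0 0 0 34" --pt "0 0 0 0 0 0 34"

```text
t: 40.83
tool_pos: [0.4791, 0.1598, 0.056]
tcp_rot: [0.0, 0.69, 0.724, 0.0]
force: [-0.2, 0.4, -0.9]
gripper_width: 0.0397
grip_force: 15.0
```

>>> drive_tool --pt "0 0 1 0 0 0 34" --pt "0 0 0 0 0 0 34" --pt "0 0 0 0 0 0 34"

```text
t: 41.2
tool_pos: [0.479, 0.1598, 0.0549]
tcp_rot: [-0.0, 0.69, 0.724, -0.0]
force: [0.1, -1.1, 0.1]
gripper_width: 0.0395
grip_force: 15.0
```

>>> drive_tool --pt "0 0 1 0 0 0 34" --pt "0 0 0 0 0 0 34" --pt "0 0 0 0 0 0 34"

```text
t: 41.58
tool_pos: [0.4792, 0.1598, 0.054]
tcp_rot: [0.0, 0.69, 0.724, 0.0]
force: [0.3, 0.2, -0.7]
gripper_width: 0.0395
grip_force: 15.0
```

>>> drive_tool --pt "0 0 0.5 0 0 0 34" --pt "0 0 0 0 0 0 34" --pt "0 0 0 0 0 0 34"

```text
t: 41.95
tool_pos: [0.4791, 0.1598, 0.054]
tcp_rot: [0.0, 0.69, 0.724, 0.0]
force: [-2.1, 0.0, 4.2]
gripper_width: 0.0397
grip_force: 15.0
```

>>> drive_tool --pt "0 0 -0.5 0 0 0 42" --pt "0 0 0 0 0 0 50" --pt "0 0 0 0 0 0 50" --pt "0 0 -20 0 0 0 50" --pt "0 0 -50 0 0 0 40"

```text
t: 42.58
tool_pos: [0.4762, 0.1593, 0.1218]
tcp_rot: [-0.002, 0.69, 0.724, -0.003]
force: [1.5, -0.2, 0.3]
gripper_width: 0.0434
grip_force: 0.0
```

>>> drive_tool --pt "0 0 -50 0 0 0 40" --pt "0 0 -40 0 0 0 40" --pt "0 0 0 0 0 0 40" --pt "0 0 0 0 0 0 40" --pt "0 0 0 0 0 0 40"

```text
t: 43.2
tool_pos: [0.4776, 0.1595, 0.2117]
tcp_rot: [-0.001, 0.69, 0.724, -0.002]
force: [-0.4, -0.1, -1.5]
gripper_width: 0.04
grip_force: 0.0
```

```bash
python3 - <<'E'
from h import *
st,p,r=pose(); print(p)
im=env.read_camera("wrist"); np.savez("pics/w12.npz",im=im,p=st["tool_pos"],q=st["tcp_rot"]); cw=cam("wrist",st)
s=env.read_camera("scene"); np.save("pics/scene3.npy",s)
a=cv2.resize((255*(im[60:290,225:400]/255.)**1.6).astype(np.uint8),None,fx=2,fy=2); b=cv2.resize(np.clip(s[140:330,220:420]*1.6,0,255).astype(np.uint8),None,fx=2.2,fy=2.2,interpolation=cv2.INTER_CUBIC)
o=np.zeros((max(len(a),len(b)),a.shape[1]+b.shape[1],3),np.uint8); o[:len(a),:a.shape[1]]=a; o[:len(b),a.shape[1]:]=b
save("w12.png",o)
plan([((.642,-.165,.215),.107)],45)
E
```

```text
[0.47755908 0.15954861 0.21165325]
-> [ 0.642 -0.165  0.215] 9 rows
[-36.9, 16.4, -0.4] [-0.0, 0.0, -0.006]
[-37.0, 16.2, -0.4] [-0.0, 0.0, -0.006]
[-37.1, 16.0, -0.4] [-0.0, 0.0, -0.006]
[-37.2, 15.7, -0.4] [-0.0, 0.0, -0.006]
[-37.3, 15.5, -0.3] [-0.0, 0.0, -0.006]
[-37.4, 15.2, -0.3] [-0.0, 0.0, -0.006]
[-37.5, 15.0, -0.3] [-0.0, 0.0, -0.006]
[-37.6, 14.8, -0.3] [-0.0, 0.0, -0.006]
[-37.7, 14.5, -0.3] [-0.0, 0.0, -0.006]
```

View pics/w12.png

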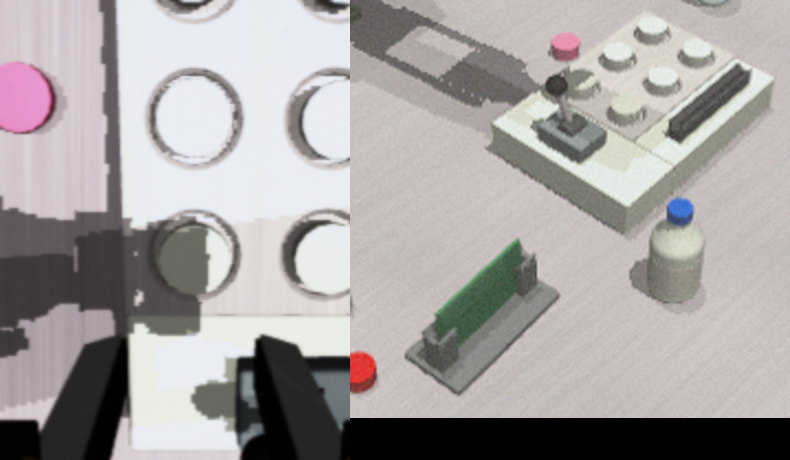

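All six pockets hold seated dishes and the glass stands in the stand (scene crop, about (480,295)). Now I'll fetch the screen.

>>> drive_tool --pt "-25 11 0 0 0 -0.006 40" --pt "-37 16 0 0 0 -0.006 40" --pt "-37 16 0 0 0 -0.006 40" --pt "-37 16 0 0 0 -0.006 40" --pt "-37 16 0 0 0 -0.006 40"

```text
t: 43.92
tool_pos: [0.5645, -0.0093, 0.2128]
tcp_rot: [-0.001, 0.679, 0.735, -0.0]
force: [-0.0, 1.2, 0.5]
gripper_width: 0.04
grip_force: 0.0
```

>>> drive_tool --pt "-37 15 0 0 0 -0.006 40" --pt "-38 15 0 0 0 -0.007 40" --pt "-38 15 0 0 0 -0.007 40" --pt "-37 14 0 0 0 -0.007 40" --pt "-14 6 0 0 0 0 40"

```text
t: 44.55
tool_pos: [0.644, -0.1675, 0.2123]
tcp_rot: [-0.001, 0.669, 0.743, -0.0]
force: [-0.1, 0.7, 0.2]
gripper_width: 0.0402
grip_force: 0.0
```

>>> drive_tool --pt "0 0 30 0 0 0 40" --pt "0 0 20 0 0 0 40" --pt "0 0 0 0 0 0 40" --pt "0 0 0 0 0 0 40" --pt "0 0 0 0 0 0 40"

```text
t: 45.18
tool_pos: [0.645, -0.1657, 0.1656]
tcp_rot: [0.001, 0.668, 0.744, 0.0]
force: [0.5, -0.2, 0.6]
gripper_width: 0.04
grip_force: 0.0
```

```bash
cat > green.py <<'E'
from h import *
def green(cw,im,zt):
    i=im.astype(int); m=((i[...,1]-i[...,0]>25)&(i[...,1]-i[...,2]>20)).astype(np.uint8)
    m[300:]=0; n,l,s,c=cv2.connectedComponentsWithStats(m); k=1+np.argmax(s[1:,4]); m=l==k
    ys,xs=np.nonzero(m); out=[]
    for y in range(ys.min()+4,min(ys.max(),235),25): out.append(atz(cw,(xs[ys==y].mean(),y),zt))
    out=np.array(out); a=np.polyfit(out[:,1],out[:,0],1)
    return a,atz(cw,(xs[ys==ys.min()].mean(),ys.min()-.5),zt),[(int((ys==y).sum())) for y in range(ys.min()+4,min(ys.max(),235),25)]
E
python3 - <<'E'
from green import *
st,p,r=pose(); print(p,r.as_euler('xyz'))
im=env.read_camera("wrist"); np.savez("pics/w13.npz",im=im,p=st["tool_pos"],q=st["tcp_rot"]); cw=cam("wrist",st)
a,e,w=green(cw,im,.090); print("yaw",-a[0],"x at TCP y",np.polyval(a,p[1]),"+y end",e,w)
plan([((.6421,-.1652,.0475),.107)],25)
E
```

```text
[ 0.64495686 -0.16567449  0.1655678 ] [3.13926737e+00 1.18920460e-03 1.67726435e+00]
yaw 0.10376951612243777 x at TCP y 0.6436977248852827 +y end [ 0.63689071 -0.10008196  0.09      ] [6, 6, 6, 6, 6]
-> [ 0.6421 -0.1652  0.0475] 5 rows
[0.2, -0.6, 23.6] [0.0, 0.0, -0.0]
[0.2, -0.6, 23.6] [0.0, 0.0, -0.0]
[0.2, -0.6, 23.6] [0.0, 0.0, -0.0]
[0.2, -0.6, 23.6] [0.0, 0.0, -0.0]
[0.2, -0.6, 23.6] [0.0, 0.0, -0.0]
```

>>> drive_tool --pt "0 -3 15 0 0 0 40" --pt "0 0 25 0 0 0 40" --pt "0 0 25 0 0 0 40" --pt "0 0 25 0 0 0 40" --pt "0 0 18 0 0 0 40"

```text
t: 45.85
tool_pos: [0.6399, -0.1657, 0.0537]
tcp_rot: [-0.001, 0.669, 0.744, -0.0]
force: [0.1, -1.2, 0.0]
gripper_width: 0.0396
grip_force: 0.0
```

>>> drive_tool --pt "0 0 8 0 0 0 40" --pt "0 0 0 0 0 0 40" --pt "0 0 0 0 0 0 40" --pt "0 0 0 0 0 0 40" --pt "0 0 0 0 0 0 40"

```text
t: 46.48
tool_pos: [0.6416, -0.1662, 0.0487]
tcp_rot: [0.001, 0.669, 0.744, 0.0]
force: [0.7, -0.5, -0.1]
gripper_width: 0.04
grip_force: 0.0
```

>>> drive_tool --pt "1 0.5 1 0 0 0 20" --pt "0 0 0 0 0 0 12" --pt "0 0 0 0 0 0 8" --pt "0 0 0 0 0 0 4" --pt "0 0 0 0 0 0 0" --squeeze 18

```text
t: 47.1
tool_pos: [0.6415, -0.165, 0.0469]
tcp_rot: [0.0, 0.669, 0.744, 0.0]
force: [0.6, 0.1, -0.5]
gripper_width: 0.0039
grip_force: 18.0
```

>>> drive_tool --pt "0 0 0 0 0 0 0" --pt "0 0 0 0 0 0 0" --pt "0 0 0 0 0 0 0"

```text
t: 47.48
tool_pos: [0.6415, -0.165, 0.0469]
tcp_rot: [0.0, 0.669, 0.744, -0.0]
force: [-0.2, -0.8, -0.5]
gripper_width: 0.004
grip_force: 18.0
```

>>> drive_tool --pt "0 0 -8 0 0 0 0" --pt "0 0 -12 0 0 0 0" --pt "0 0 -15 0 0 0 0" --pt "0 0 -25 0 0 0 0" --pt "0 0 -40 0 0 0 0"

```text
t: 48.1
tool_pos: [0.6403, -0.1646, 0.1473]
tcp_rot: [-0.001, 0.669, 0.744, -0.001]
force: [0.0, 0.1, -1.4]
gripper_width: 0.0038
grip_force: 18.0
```

>>> drive_tool --pt "0 0 -50 0 0 0 0" --pt "0 0 -35 0 0 0 0" --pt "0 0 -10 0 0 0 0" --pt "0 0 0 0 0 0 0"

```text
t: 48.6
tool_pos: [0.6415, -0.165, 0.2425]
tcp_rot: [0.0, 0.669, 0.744, 0.0]
force: [0.4, -0.1, -0.7]
gripper_width: 0.0036
grip_force: 18.0
```

```bash
python3 - <<'E'
from h import *
st,p,r=pose(); print(p,st["gripper_width"],st["grip_force"])
plan([((.628,.2412,.22),.051)],40)
E
```

```text
[ 0.64151931 -0.1650073   0.24248509] 0.0035977571367585303 17.99986034631729
-> [0.628  0.2412 0.22  ] 11 rows
[36.9, 2.7, 2.0] [0.0, 0.0, 0.005]
[36.9, 2.5, 2.0] [0.0, 0.0, 0.005]
[36.9, 2.3, 2.0] [0.0, 0.0, 0.005]
[36.9, 2.1, 2.0] [0.0, 0.0, 0.005]
[36.9, 1.9, 2.0] [0.0, 0.0, 0.005]
[36.9, 1.8, 2.0] [0.0, 0.0, 0.005]
[36.9, 1.6, 2.0] [0.0, 0.0, 0.005]
[36.9, 1.4, 2.0] [0.0, 0.0, 0.005]
[36.9, 1.2, 2.0] [0.0, 0.0, 0.005]
[36.9, 1.0, 2.0] [0.0, 0.0, 0.005]
[36.9, 0.8, 2.0] [0.0, 0.0, 0.005]
```

>>> drive_tool --pt "25 2 0 0 0 0.005 0" --pt "38 3 0 0 0 0.005 0" --pt "38 2 0 0 0 0.005 0" --pt "38 2 0 0 0 0.005 0" --pt "38 2 0 0 0 0.005 0"

```text
t: 49.22
tool_pos: [0.6338, 0.0136, 0.2386]
tcp_rot: [-0.002, 0.678, 0.735, -0.002]
force: [0.7, 0.4, -0.9]
gripper_width: 0.004
grip_force: 18.0
```

>>> drive_tool --pt "38 2 0 0 0 0.006 0" --pt "38 1 0 0 0 0.006 0" --pt "38 1 0 0 0 0.006 0" --pt "38 1 0 0 0 0.006 0" --pt "38 1 0 0 0 0.006 0"

```text
t: 49.85
tool_pos: [0.6267, 0.2031, 0.2385]
tcp_rot: [-0.002, 0.689, 0.725, -0.002]
force: [0.4, 0.7, -1.3]
gripper_width: 0.0039
grip_force: 18.0
```

>>> drive_tool --pt "27 1 10 0 0 0 0" --pt "12 1 20 0 0 0 0" --pt "0 0 20 0 0 0 0" --pt "0 0 20 0 0 0 0" --pt "0 0 10 0 0 0 0"

```text
t: 50.48
tool_pos: [0.6274, 0.2397, 0.159]
tcp_rot: [-0.001, 0.689, 0.724, -0.002]
force: [-0.4, -0.1, -1.5]
gripper_width: 0.0042
grip_force: 18.0
```

>>> drive_tool --pt "0 0 0 0 0 0 0" --pt "0 0 0 0 0 0 0" --pt "0 0 0 0 0 0 0" --pt "0 0 0 0 0 0 0"

```text
t: 50.98
tool_pos: [0.629, 0.2414, 0.1629]
tcp_rot: [0.0, 0.689, 0.725, 0.001]
force: [-0.5, -0.3, -0.7]
gripper_width: 0.0035
grip_force: 18.0
```

```bash
python3 - <<'E'
from green import *
st,p,r=pose(); print(p,r.as_euler('xyz'))
im=env.read_camera("wrist"); np.savez("pics/w14.npz",im=im,p=st["tool_pos"],q=st["tcp_rot"]); cw=cam("wrist",st)
a,e,w=green(cw,im,p[2]-.0369+.08); print("yaw",-a[0],"x at TCP y",np.polyval(a,p[1]),"+y end",e,w)
plan([((.628,.2412,p[2]),.051)],25)
save("w14.png",(255*(im/255.)**1.2).astype(np.uint8),(250,60,400,300),2.4)
E
```

```text
[0.62896538 0.24142061 0.16286456] [ 3.14006864e+00 -2.81016018e-04  1.62185319e+00]
yaw 0.04905192042440733 x at TCP y 0.6303749025124398 +y end [0.62653654 0.30665189 0.20596456] [9, 9, 10, 9]
-> [0.628  0.2412 0.1629] 1 rows
[-0.2, -0.8, -0.2] [0.001, -0.0, 0.0]
```

View pics/w14.png

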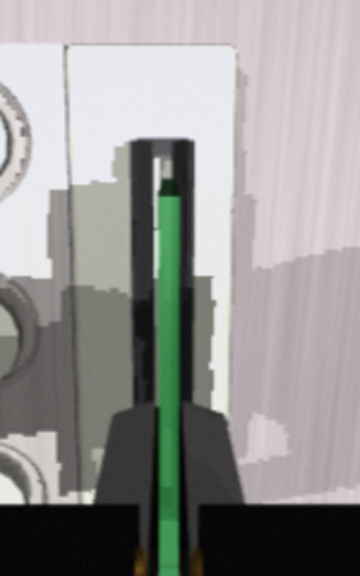

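>>> drive_tool --pt "1 -2 10 0 0 0 0" --pt "0 0 15 0 0 0 0" --pt "0 0 10 0 0 0 0" --pt "0 0 5 0 0 0 0" --pt "0 0 0 0 0 0 0"

```text
t: 51.65
tool_pos: [0.626, 0.2421, 0.1211]
tcp_rot: [-0.0, 0.689, 0.725, -0.001]
force: [0.1, 0.0, -1.1]
gripper_width: 0.0037
grip_force: 18.0
```

>>> drive_tool --pt "0 0 0 0 0 0 0" --pt "0 0 0 0 0 0 0" --pt "0 0 0 0 0 0 0"

```text
t: 52.02
tool_pos: [0.6268, 0.2423, 0.1225]
tcp_rot: [0.0, 0.689, 0.725, 0.0]
force: [-0.1, 0.9, -1.2]
gripper_width: 0.0037
grip_force: 18.0
```

>>> drive_tool --pt "0 0 4 0 0 0 0" --pt "0 0 4 0 0 0 0" --pt "0 0 4 0 0 0 0" --pt "0 0 0 0 0 0 0" --pt "0 0 0 0 0 0 0"

```text
t: 52.65
tool_pos: [0.6265, 0.2422, 0.1099]
tcp_rot: [-0.0, 0.689, 0.725, 0.0]
force: [-0.1, -0.4, -1.0]
gripper_width: 0.004
grip_force: 18.0
```

>>> drive_tool --pt "0 0.5 3 0 0 0 0" --pt "0 0 3 0 0 0 0" --pt "0 0 0 0 0 0 0" --pt "0 0 0 0 0 0 0"

```text
t: 53.15
tool_pos: [0.6269, 0.2422, 0.1039]
tcp_rot: [-0.0, 0.689, 0.725, -0.0]
force: [0.2, -0.2, -0.9]
gripper_width: 0.0037
grip_force: 18.0
```

>>> drive_tool --pt "0 0 3 0 0 0 0" --pt "0 0 2 0 0 0 0" --pt "0 0 0 0 0 0 0" --pt "0 0 0 0 0 0 0"

```text
t: 53.65
tool_pos: [0.627, 0.2422, 0.0989]
tcp_rot: [-0.0, 0.689, 0.725, -0.0]
force: [-0.6, -0.3, -0.6]
gripper_width: 0.0042
grip_force: 18.0
```

Free of side force; 10 mm to go.

>>> drive_tool --pt "0 0 3 0 0 0 0" --pt "0 0 2 0 0 0 0" --pt "0 0 0 0 0 0 0" --pt "0 0 0 0 0 0 0"

```text
t: 54.15
tool_pos: [0.6269, 0.2422, 0.0939]
tcp_rot: [-0.0, 0.689, 0.725, -0.0]
force: [0.4, 0.6, -1.2]
gripper_width: 0.0041
grip_force: 18.0
```

>>> drive_tool --pt "0 0 2 0 0 0 0" --pt "0 0 1 0 0 0 0" --pt "0 0 0 0 0 0 0" --pt "0 0 0 0 0 0 0"

```text
t: 54.65
tool_pos: [0.627, 0.2422, 0.0909]
tcp_rot: [0.0, 0.689, 0.725, 0.0]
force: [0.4, -0.4, -1.6]
gripper_width: 0.0037
grip_force: 18.0
```

>>> drive_tool --pt "0 0 1 0 0 0 0" --pt "0 0 0 0 0 0 0" --pt "0 0 0 0 0 0 0"

```text
t: 55.02
tool_pos: [0.6269, 0.2422, 0.0899]
tcp_rot: [-0.0, 0.689, 0.725, -0.0]
force: [-0.2, -0.1, -0.9]
gripper_width: 0.0038
grip_force: 18.0
```

>>> drive_tool --pt "0 0 1 0 0 0 0" --pt "0 0 0 0 0 0 0" --pt "0 0 0 0 0 0 0"

```text
t: 55.4
tool_pos: [0.6269, 0.2422, 0.0889]
tcp_rot: [0.0, 0.689, 0.725, -0.0]
force: [0.3, -0.1, -1.2]
gripper_width: 0.0041
grip_force: 18.0
```

>>> drive_tool --pt "0 0 0.5 0 0 0 0" --pt "0 0 0 0 0 0 0" --pt "0 0 0 0 0 0 0"

```text
t: 55.78
tool_pos: [0.627, 0.2422, 0.0889]
tcp_rot: [0.0, 0.689, 0.725, 0.0]
force: [-1.6, -1.2, 3.1]
gripper_width: 0.0036
grip_force: 18.0
```

>>> drive_tool --pt "0 0 -0.5 0 0 0 0" --pt "0 0 0 0 0 0 6" --pt "0 0 0 0 0 0 14" --pt "0 0 0 0 0 0 34" --pt "0 0 0 0 0 0 34"

```text
t: 56.4
tool_pos: [0.627, 0.2422, 0.0889]
tcp_rot: [-0.0, 0.689, 0.725, -0.0]
force: [0.1, 0.5, 0.3]
gripper_width: 0.0306
grip_force: 0.0
```

>>> drive_tool --pt "0 0 -20 0 0 0 34" --pt "0 0 -40 0 0 0 34" --pt "0 0 -50 0 0 0 34" --pt "0 0 -20 0 0 0 0" --pt "0 0 0 0 0 0 0"

```text
t: 57.02
tool_pos: [0.6282, 0.2425, 0.2216]
tcp_rot: [0.001, 0.689, 0.725, 0.002]
force: [0.1, -0.8, -0.2]
gripper_width: 0.0176
grip_force: 0.0
```

```bash
python3 - <<'E'
from green import *
d=np.load("pics/w1.npz"); c1=cam("wrist",{"tool_pos":d["p"],"tcp_rot":d["q"]}); cs=cam("scene"); ct=cam("top")
k1=(157/2.5+224.8,543/2.5+59.8); k2=(461/3+159.67,146/3+129.67)
X,e=tri([c1,cs],[k1,k2]); print("knob",X,e, "in top crop px",(proj(ct,X)[0]-[214.67,169.67])*3)
st,p,r=pose(); print(p,st["gripper_width"])
im=env.read_camera("wrist"); cw=cam("wrist",st); a,e,w=green(cw,im,.132); print("glass yaw",-a[0],"x",np.polyval(a,.2412),"end",e,w)
t=env.read_camera("top"); np.save("pics/top4.npy",t)
plan([((.48,.071,.22),.052),((.48,.071,.112),.052)],45)
E
```

```text
knob [0.51983    0.07529101 0.12725919] [np.float64(7.803822523173658e-05), np.float64(7.803822523173796e-05)] in top crop px [307.03568211 167.47150715]
[0.62820856 0.24253384 0.22163347] 0.01761476573172349
glass yaw 0.049251498528611146 x 0.628516775520087 end [0.6252481  0.30756359 0.132     ] [5, 5, 5, 5]
-> [0.48  0.071 0.22 ] 5 rows
[-32.7, -30.9, -0.5] [-0.001, 0.0, -0.0]
[-32.6, -30.9, -0.5] [-0.001, 0.0, -0.0]
[-32.6, -30.9, -0.5] [-0.001, 0.0, -0.0]
[-32.6, -30.9, -0.5] [-0.001, 0.0, -0.0]
[-32.6, -30.9, -0.6] [-0.001, 0.0, -0.0]
-> [0.48  0.071 0.112] 3 rows
[0.0, 0.0, 36.0] [0.0, 0.0, 0.0]
[0.0, 0.0, 36.0] [0.0, 0.0, 0.0]
[0.0, 0.0, 36.0] [0.0, 0.0, 0.0]
```

>>> drive_tool --pt "-25 -24 0 0 0 0 0" --pt "-33 -32 0 0 0 0 0" --pt "-33 -32 0 0 0 0 0" --pt "-33 -32 0 0 0 0 0" --pt "-30 -30 0 0 0 0 0"

```text
t: 57.75
tool_pos: [0.482, 0.0797, 0.2159]
tcp_rot: [-0.002, 0.689, 0.725, -0.002]
force: [0.1, -0.9, -0.3]
gripper_width: 0.0006
grip_force: 0.0
```

>>> drive_tool --pt "-8 -11 0 0 0 0 0" --pt "0 0 0 0 0 0 0" --pt "0 0 30 0 0 0 0" --pt "0 0 40 0 0 0 0" --pt "0 0 30 0 0 0 0"

```text
t: 58.38
tool_pos: [0.4745, 0.0733, 0.1168]
tcp_rot: [-0.001, 0.688, 0.725, -0.0]
force: [-0.9, -0.8, -0.1]
gripper_width: 0.0003
grip_force: 0.0
```

>>> drive_tool --pt "0 0 10 0 0 0 0" --pt "0 0 0 0 0 0 0" --pt "0 0 0 0 0 0 0" --pt "0 0 0 0 0 0 0"

```text
t: 58.88
tool_pos: [0.4757, 0.0723, 0.1103]
tcp_rot: [0.001, 0.689, 0.725, 0.001]
force: [-0.2, 0.3, 0.7]
gripper_width: 0.0005
grip_force: 0.0
```

>>> drive_tool --pt "0 10 0 0 0 0 0" --pt "0 12 0 0 0 0 0" --pt "0 10 0 0 0 0 0" --pt "0 8 0 0 0 0 0" --pt "0 6 0 0 0 0 0"

```text
t: 59.5
tool_pos: [0.521, 0.0746, 0.1088]
tcp_rot: [-0.0, 0.689, 0.725, -0.0]
force: [-1.7, -1.0, 1.1]
gripper_width: 0.0008
grip_force: 0.6
```

>>> drive_tool --pt "0 6 0 0 0 0 0" --pt "0 6 0 0 0 0 0" --pt "0 5 0 0 0 0 0" --pt "0 4 0 0 0 0 0" --pt "0 0 0 0 0 0 0"

```text
t: 60.12
tool_pos: [0.5416, 0.0756, 0.1088]
tcp_rot: [0.0, 0.689, 0.725, 0.0]
force: [-0.7, 1.2, -0.2]
gripper_width: 0.0
grip_force: 0.2
```

>>> drive_tool --pt "0 2 0 0 0 0 0" --pt "0 2 0 0 0 0 0" --pt "0 0 0 0 0 0 0"

```text
t: 60.5
tool_pos: [0.5454, 0.0758, 0.1089]
tcp_rot: [0.0, 0.689, 0.725, 0.0]
force: [0.1, 0.2, -0.7]
gripper_width: 0.0004
grip_force: 0.5
```

>>> drive_tool --pt "0 2 0 0 0 0 0" --pt "0 2 0 0 0 0 0" --pt "0 0 0 0 0 0 0"

```text
t: 60.88
tool_pos: [0.547, 0.0759, 0.1088]
tcp_rot: [-0.002, 0.689, 0.725, -0.002]
force: [-7.2, -0.5, 4.0]
gripper_width: 0.0003
grip_force: 3.7
```

>>> drive_tool --pt "0 2 0 0 0 0 0" --pt "0 2 0 0 0 0 0" --pt "0 0 0 0 0 0 0"

```text
t: 61.25
tool_pos: [0.5471, 0.076, 0.1087]
tcp_rot: [-0.005, 0.689, 0.725, -0.005]
force: [-17.1, -1.4, 12.6]
gripper_width: 0.0007
grip_force: 8.6
```

>>> drive_tool --pt "0 1 0 0 0 0 0" --pt "0 1 0 0 0 0 0" --pt "0 0 0 0 0 0 0"

```text
t: 61.62
tool_pos: [0.5472, 0.076, 0.1086]
tcp_rot: [-0.006, 0.688, 0.725, -0.007]
force: [-20.8, -2.0, 15.4]
gripper_width: 0.0001
grip_force: 11.0
```

>>> drive_tool --pt "0 -5 0 0 0 0 0" --pt "0 -10 0 0 0 0 0" --pt "0 -15 0 0 0 0 0" --pt "0 -15 -20 0 0 0 0" --pt "0 0 -50 0 0 0 0"

```text
t: 62.25
tool_pos: [0.5066, 0.0741, 0.1768]
tcp_rot: [-0.003, 0.689, 0.725, -0.002]
force: [1.1, 0.6, -0.1]
gripper_width: 0.0
grip_force: 0.0
```

>>> drive_tool --pt "0 0 -50 0 0 0 0" --pt "0 0 -20 0 0 0 0" --pt "-40 -20 0 0 0 0 0" --pt "-40 -20 0 0 0 0 0" --pt "0 0 0 0 0 0 0"

```text
t: 62.88
tool_pos: [0.4737, -0.0097, 0.2493]
tcp_rot: [0.001, 0.69, 0.724, 0.0]
force: [0.4, 0.2, -0.8]
gripper_width: 0.0002
grip_force: 0.0
```

```bash
python3 - <<'E'
from h import *
s=env.read_camera("scene"); b=np.clip(s*1.5,0,255).astype(np.uint8); save("final.png",b,(160,130,425,325),2.9)
print(env.read_state()["tool_pos"],env.read_state()["t"])
E
```

```text
[ 0.47429802 -0.00856401  0.24926931] 62.925
```

View pics/final.png

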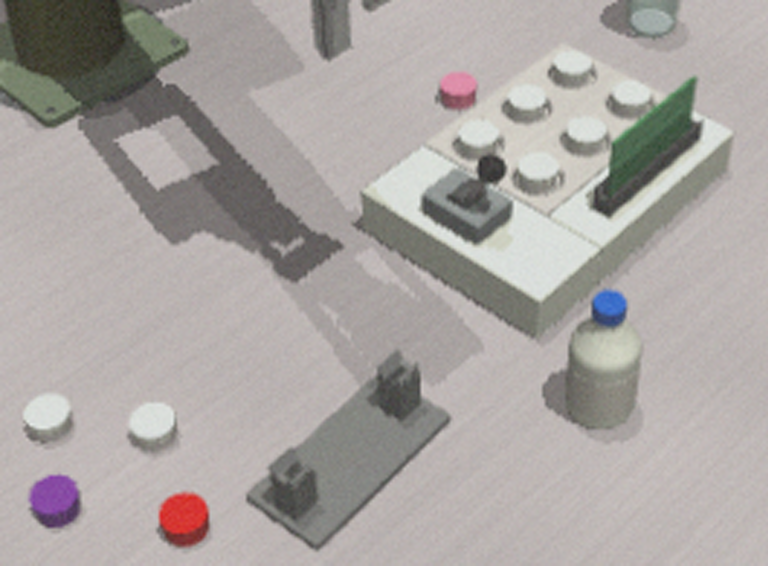

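The final view shows six seated dishes, the screen home in its groove, the lever over to the groove side, two spares standing and the look-alikes untouched. I'll check the lever tip numerically before handing in.

```bash
python3 - <<'E'
from h import *
cs=cam("scene")
px=np.array((491/2.9+159.7,168/2.9+129.7)); print("seen",px)
for a in(.3,.4,.5,.6): print(a,proj(cs,[.549+.06*np.sin(a),.0765,.0745+.06*np.cos(a)])[0])
o,v=ray(cs,px); k=(.0765-o[1])/v[1]; print(o+k*v)
E
```

```text
seen [329.01034483 187.63103448]
0.3 [326.65403004 185.0206661 ]
0.4 [328.24351732 186.63518083]
0.5 [329.76722985 188.37270389]
0.6 [331.20799206 190.21408029]
[0.57509063 0.0765     0.12803962]
```

```bash
python3 -c "
from cell import env
print(env.finish_job())"
```

```text
the job is handed in; nothing more can be done
None
```

I've handed the job in (about 63 s of the 210 s used): the screen was parked, the three empty pockets were filled, the screen is back home in its groove, and the lever was pushed to its stop on the groove side.

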